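# Pack pendant lamp kits

### The job

Open the fittings case until its clear lid rests back on its stop. Then pack every brass shade standing on the bench into the carton, each upright, mouth down, in a square bay of its own, with the finial of the same form from the case's pocket tray (cone with cone, drum with drum, square pyramid with square pyramid) in the narrow bay right in front of it; any bay will do. Leave the finials that have no shade, the nuts and everything else where they are, and finish by shutting the case.

Things in the scene. Friction and masses are not known exactly. Their poses are not given: they have to be found in the camera images.
- shade_cone: Brass lamp shade standing mouth down, a round cone 78 mm wide at the mouth that narrows to 25 mm where the neck begins, 52 mm up; a round neck 20 mm in diameter stands on top, from 52 to 78 mm above the mouth (the place to grip, from above). Origin: centre of the mouth, on its underside; z up through the neck. About 160 g. May be absent.
- shade_drum: Brass lamp shade standing mouth down, a straight round drum 72 mm wide with a flat top 52 mm up; a round neck 20 mm in diameter stands on top, from 52 to 78 mm above the mouth (the place to grip, from above). Origin: centre of the mouth, on its underside; z up through the neck. About 160 g. May be absent.
- shade_pyramid: Brass lamp shade standing mouth down, a square pyramid 56 mm wide (x and y across the flats; 79 mm corner to corner) that narrows to 23 mm where the neck begins, 52 mm up; a round neck 20 mm in diameter stands on top, from 52 to 78 mm above the mouth (the place to grip, from above). Origin: centre of the mouth, on its underside; z up through the neck. About 160 g. May be absent.
- finial_cone: Small brass finial, the cone: round foot 20 mm in diameter with straight sides up to 18 mm, then a cone to a point at 30 mm; 35 g. Starts upright in one of the six pockets of the case, about 6 mm of it below the insert's face. Origin: centre of its underside; z along its axis, towards its top.
- finial_drum: Small brass finial, the drum: plain cylinder 26 mm in diameter, 22 mm tall, flat top; 60 g. Starts upright in one of the six pockets of the case, about 6 mm of it below the insert's face. Origin: centre of its underside; z along its axis, towards its top.
- finial_pyramid: Small brass finial, the square pyramid: square foot 16 mm wide (x and y across the flats) with straight sides up to 18 mm, then a pyramid to a point at 30 mm; 30 g. Starts upright in one of the six pockets of the case, about 6 mm of it below the insert's face. Origin: centre of its underside; z along its axis, towards its top.
- case: Fixed black case, 155 mm (x) by 210 mm (y); walls 4 mm thick, 48 mm high; face of the grey pocket insert 20 mm above the bench. Origin: centre of underside; x points from its front (robot side) to its hinge. Six square pockets 33 mm wide, 6 mm deep (floor at 14 mm) at x = +22, -33 mm, y = -58, 0, +58 mm, any finial or nut in any of them; behind them a long slot of fixed tubes.
- case_lid (a joint): Hinge of the case's lid, rad: 0 shut, 1.75 open on its stop. Axis along the case's y at its far top edge (x = +77.5 mm, 48 mm above the bench); the lid swings up and away from the robot. Clear pane in a black frame, 155 by 210 by 6 mm, 0.2 kg. Swings freely: let go, it falls shut below about 1.5 rad, back on its stop beyond 1.6.
- lid_tab (a point): Grip point on the black pull tab at the middle of the lid's front edge: tab 24 mm wide (along the hinge), 10 mm thick, 36 mm long; this point is 24 mm out from the edge, 179 mm from the hinge axis. Pinched by its sides from above, the tab turns between the fingers as the lid swings. y along the hinge, x from tab to hinge.
- carton: Fixed open cardboard carton, 147 mm (x) by 286 mm (y), walls and dividers 4 mm thick and 34 mm high, floor 4 mm. Three kits side by side along y: each has a square bay 90 by 90 mm on the far side (+x) and, in front of it towards the robot, a narrow bay 45 mm (x) by 90 mm (y). Origin: centre of the underside.
- bay0 (a point): Centre of the floor of the carton's square bay at y = -94 mm (24.5 mm to +x of the carton's origin), 4 mm above the bench; axes of the carton.
- nook0 (a point): Centre of the floor of the narrow bay that belongs to bay0 (47 mm to -x of the carton's origin), 4 mm above the bench; axes of the carton.
- bay1 (a point): Centre of the floor of the carton's square bay at the middle (24.5 mm to +x of the carton's origin), 4 mm above the bench; axes of the carton.
- nook1 (a point): Centre of the floor of the narrow bay that belongs to bay1 (47 mm to -x of the carton's origin), 4 mm above the bench; axes of the carton.
- bay2 (a point): Centre of the floor of the carton's square bay at y = +94 mm (24.5 mm to +x of the carton's origin), 4 mm above the bench; axes of the carton.
- nook2 (a point): Centre of the floor of the narrow bay that belongs to bay2 (47 mm to -x of the carton's origin), 4 mm above the bench; axes of the carton.
- nut0: Steel hexagon coupling nut, 23 mm wide, 14 mm tall, in a pocket of the case; to be left there. Origin: centre of its underside.
- nut1: Steel hexagon coupling nut, 23 mm wide, 14 mm tall, in a pocket of the case; to be left there. Origin: centre of its underside.
- nut2: Steel hexagon coupling nut, 23 mm wide, 14 mm tall, in a pocket of the case; to be left there. Origin: centre of its underside.
- ceiling_cup: Brass ceiling cup, a flat dish 80 mm wide, 26 mm tall, no neck: not a shade, to be left alone. Origin: centre of its underside.
- tape_roll: Roll of paper tape lying flat, 80 mm wide, 25 mm tall; to be left alone. Origin: centre of its underside.
- screwdriver: Screwdriver with an orange handle, lying; to be left alone. Origin: its middle, underside.
- screw_jar: Glass jar with a white cap, 60 mm wide, 75 mm tall; to be left alone. Origin: centre of its underside.
- marker: Black marker pen, 130 mm long, lying; to be left alone. Origin: near its middle, underside.

How it is judged:
By the outcome, as a careful person would: the job done as asked, in the order asked, and still so for the second after the job is handed in, with the robot touching nothing.
Of shade_cone, shade_drum, shade_pyramid only 2 to 3 are there at a start; the rules pass over those that are not, and their reading is None.
At some moment in a run one of shade_cone, shade_drum, shade_pyramid may be knocked a few centimetres aside while the robot is not near it.
Once in a run the grip may slacken for a moment while it holds something.
It also fails if it takes over 210 s, if anything falls off the work surface, if the arm or the gripper's body presses on something with over 40 N, if the wrist force passes 120 N, or if a joint passes its speed limit or range.

### The arm

A 7-joint arm with a two-finger parallel gripper is mounted at the origin on the work surface. World frame = base frame: x ahead of the robot, y to its left, z up, the work surface at z = 0. Lengths are in m, angles in rad, forces in N, time in s.
With the tool pointing down it reaches from about 0.4 to 0.85 m from the base axis. Payload 10.4 kg.
Tool frame: the origin (TCP) lies at the very end of the fingers, on their centre line; the grasp point (between the pads) lies r.grasp_offset behind it (r.grasp_offset is the distance from the TCP to the grasp point, in m); z points along the fingers, y is the direction in which the jaws open and shut (so a half turn about z gives the same grasp; the last joint's range is limited). The gripper opens to 87 mm and grips with 3 to 60 N. Pads are 19 mm wide; open, the fingers measure 117 mm over their backs; the gripper's body (75 mm by 190 mm) begins 51 mm behind the grasp point.
Start: joints at [-1.251, 0.332, -0.065, 1.46, 0.022, 1.35, -0.088], TCP at [0.21, 0.589, 0.223] pointing down, gripper open.
Joint ranges: [-2.6, 2.6], [-0.5, 2.12], [-1.47, 1.34], [0.16, 2.42], [-1.27, 4.41], [0.06, 2.06], [-2.6, 2.6]. Speed limits (rad/s): [2.22, 2.22, 2.79, 2.79, 3.14, 3.14, 3.14].

### API

Orientations are given as a unit quaternion [x, y, z, w].
In Python, from bench import read_state, cams, job, r gives the robot as it stands. The module is installed in compiled form; this text tells all that it offers.
- The arm moves only by the tool arm_command, never from a script. Its argument "increments" is a list of rows, each an object of numbers: "gripper": the opening in per cent of the stroke, from 0 (shut) to 100 (fully open); "dx", "dy", "dz": the shift along the tool's x, y, z in m; "spin": the turn about the tool's z in degrees. In form: [{"gripper": .., "dx": .., "dy": .., "dz": .., "spin": ..}, ...]. A call has exactly 8 rows; each row shifts and turns the commanded pose from where the row before left it, along the tool's axes as they then stand; what a row does not reach is not made up. A row lasts 1/8 s, in which the tool goes at most 62.5 mm and 10.7 degrees, less where a joint would pass 70% of its speed; a pose out of reach is approached as far as the arm can. A call with a gripper value outside its range is refused whole. The fingers move at their own pace and stop on an object; "grip_force" is the grip in N (left out, the last holds). Time passes only in rows, so rows that do not move let the fingers close, or fill a call up. It gives the time, the measured TCP pose, the force and the opening at its end, in the units of the state.
- read_state(): the state, without advancing time (a new reading comes with each control period).
- cams.camera(name): name is "side" or "top" or "wrist"; returns the picture (420x560x3 uint8, red, green, blue); there is no depth.
- cams.camera_info(name): a dict with "K" (3x3 intrinsics, pixels), "rvec" (rotation vector, rad) and "tvec" (3), from world to camera coordinates, as OpenCV has them. Camera axes: x right, y down, z forward; pixel columns grow to the right and rows downward; lengths in m; the calibration is good to about 2 mm. A picture is of the moment at which its call begins: read the wrist's pose just before it. camera_info takes no time and is no camera call; for the wrist camera it gives the pose at the moment of the call.
- job.close_job(): hands the job in, once; it reports no verdict.
The state is a dict: "time": time; "joint_positions": joint angles; "joint_vel": joint speeds; "joint_torque": joint torques, N m; "ee_pos": TCP position; "eef_rot": TCP orientation; "ft_force": force on the tool from outside, world axes, zero at the start; "torque": the same for the moment, N m; "width": finger opening in m.
Only numpy, scipy, OpenCV 4.12 (cv2) and the standard library are available. Lean on these libraries where they do the work, as an engineer would, in place of code of your own. Each camera call takes 0.05 s, during which the arm holds its last target.

## Working session

There is one attempt and no reset: what is moved stays moved. The work goes in short steps, Python scripts to look and compute and a tool call to move; the robot and the scene stay as the last step left them, time stands still between calls to the robot, and variables do not carry over. Pictures are saved under pics/ and viewed, and the job is handed in when it is done.

Besides the shell and the picture viewer there is one more tool, called by a JSON object that holds its "method" and its "body", one argument or row to a line. arm_command: Moves the arm, as the interface text tells. Its arguments: {"type":"object","properties":{"increments":{"type":"array","items":{"type":"object","properties":{"gripper":{"type":"number"},"dx":{"type":"number"},"dy":{"type":"number"},"dz":{"type":"number"},"spin":{"type":"number"}}}},"grip_force":{"type":"number"}},"required":["increments"]}

```bash
mkdir -p pics; ls; python3 - <<'E'
from bench import read_state, cams, job, r
import cv2
s=read_state(); print(s); print(r.grasp_offset)
for n in ("side","top","wrist"):
    print(n,cams.camera_info(n))
    cv2.imwrite(f"pics/{n}0.png",cams.camera(n)[:,:,::-1])
E
```

```text
pics
{'time': 0.0, 'joint_positions': array([-1.25061042,  0.33288109, -0.06470181,  1.4609108 ,  0.021611  ,
        1.34986191, -0.08850909]), 'joint_vel': array([ 0.00089067, -0.00098017, -0.00020486,  0.00103488, -0.00060303,
        0.00057438,  0.00019856]), 'joint_torque': array([-7.06859701e-04, -6.23261261e+01,  2.40378000e-02, -3.89890981e+01,
       -6.14654459e-02,  3.99028289e-02,  1.36851104e-04]), 'ee_pos': array([0.20995507, 0.58829633, 0.22176274]), 'eef_rot': array([ 1.70547441e-01,  9.85349230e-01, -6.77750046e-04, -8.14411031e-05]), 'ft_force': array([ 0.18286841,  0.62377357, -0.0374118 ]), 'torque': array([-0.03597332, -0.0265603 ,  0.02164479]), 'width': 0.08689082457210326}
0.0187
side {'K': array([[396.0413673 ,   0.        , 284.00818069],
       [  0.        , 396.0413673 , 212.3735689 ],
       [  0.        ,   0.        ,   1.        ]]), 'rvec': array([ 2.02447572, -0.58336592,  0.30516978]), 'tvec': array([-0.49240301,  0.2173249 ,  0.74522211])}
top {'K': array([[434.00748247,   0.        , 273.15669463],
       [  0.        , 434.00748247, 209.79623232],
       [  0.        ,   0.        ,   1.        ]]), 'rvec': array([ 2.22125135, -1.98201215,  0.20194219]), 'tvec': array([-0.03377501,  0.58436864,  0.97105143])}
wrist {'K': array([[291.87509369,   0.        , 276.20414666],
       [  0.        , 291.87509369, 203.84649457],
       [  0.        ,   0.        ,   1.        ]]), 'rvec': array([-2.39442764, -1.68611802, -0.21344754]), 'tvec': array([-0.62483363, -0.02996152,  0.38804479])}
```

View pics/side0.png

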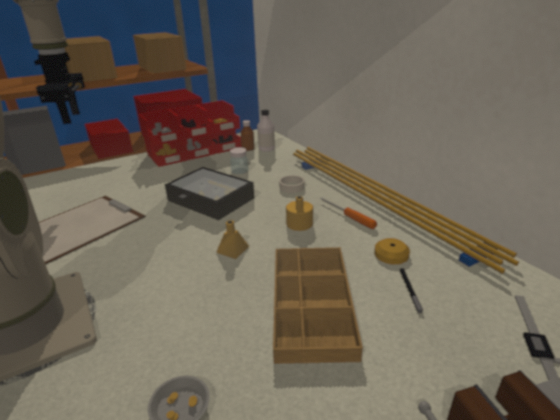

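View pics/top0.png

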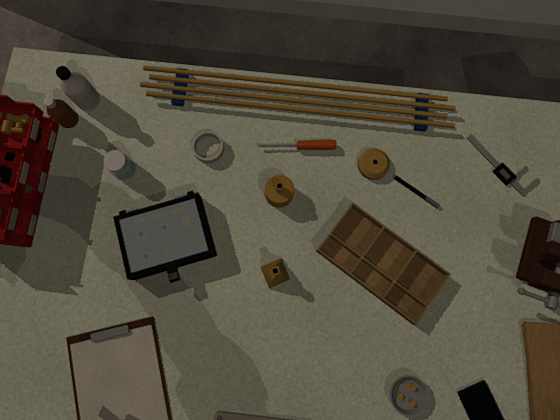

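View pics/wrist0.png

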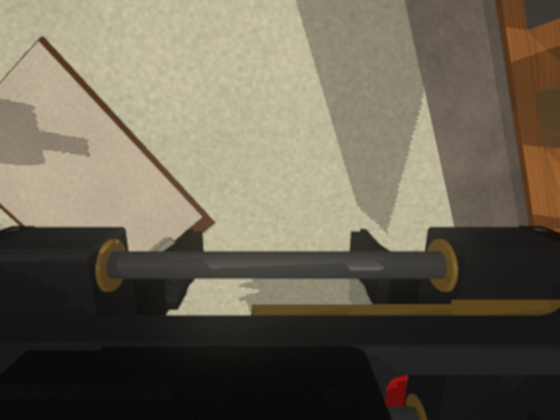

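The side view shows the case at (210,190), the pyramid shade at (233,240), the drum shade at (300,213) and the carton at (315,300). The top view shows the case at (165,235) with its tab at (173,275), the drum neck at (279,188), the pyramid at (275,272) and the carton at (385,262). There is no cone shade. Next I'll measure these.

```bash
cat > h.py <<'E'
import numpy as np, cv2
from bench import read_state, cams, job, r
from scipy.spatial.transform import Rotation as R
def P(info,X):
    return cv2.projectPoints(np.array(X,float).reshape(-1,3),info['rvec'],info['tvec'],info['K'],None)[0].reshape(-1,2)
def ray(info,uv):
    Rm=cv2.Rodrigues(info['rvec'])[0]; C=-Rm.T@info['tvec']
    d=Rm.T@np.linalg.inv(info['K'])@np.array([uv[0],uv[1],1.]); return C,d
def onz(info,uv,z):
    C,d=ray(info,uv); return (C+d*(z-C[2])/d[2])
def tri(i1,u1,i2,u2):
    C1,d1=ray(i1,u1);C2,d2=ray(i2,u2);d1/=np.linalg.norm(d1);d2/=np.linalg.norm(d2)
    t=np.linalg.lstsq(np.c_[d1,-d2],C2-C1,rcond=None)[0]
    a=C1+t[0]*d1;b=C2+t[1]*d2; return (a+b)/2,np.linalg.norm(a-b)
def snap(n,f=None):
    info=cams.camera_info(n); im=cams.camera(n)[:,:,::-1].copy()
    if f: cv2.imwrite(f'pics/{f}.png',im)
    return info,im
def crop(im,f,x0,y0,x1,y1,k,gain=1.8):
    c=cv2.resize(im[y0:y1,x0:x1],None,fx=k,fy=k,interpolation=cv2.INTER_CUBIC)
    cv2.imwrite(f'pics/{f}.png',np.clip(c*gain,0,255).astype(np.uint8))
def st():
    s=read_state(); Rm=R.from_quat(s['eef_rot']).as_matrix()
    print('t',round(s['time'],2),'tcp',s['ee_pos'].round(4),'yaw(y axis)',np.degrees(np.arctan2(Rm[1,1],Rm[0,1])).round(2),'z',Rm[:,2].round(3),'w',round(s['width'],4),'F',s['ft_force'].round(1),'q',s['joint_positions'].round(2))
    return s,Rm
def go(target,yaw=None):
    """target: TCP world xyz; prints tool-frame shifts; yaw: desired jaw(y-axis) heading deg"""
    s,Rm=st(); d=np.array(target)-s['ee_pos']; print('tool d (mm)',(Rm.T@d*1000).round(1))
    if yaw is not None:
        c=np.degrees(np.arctan2(Rm[1,1],Rm[0,1])); e=(yaw-c+90)%180-90
        print('spin', round(-e if Rm[2,2]<0 else e,2))
E
python3 - <<'E'
from h import *
im=cv2.imread('pics/top0.png'); im2=cv2.imread('pics/side0.png')
crop(im,'top_case',100,180,230,290,6); crop(im,'top_shades',240,160,330,300,4); crop(im,'top_carton',300,190,460,340,5,1.6)
crop(im2,'side_mid',150,150,370,260,3.6,1.5)
st()
E
```

```text
t 0.15 tcp [0.21   0.5884 0.222 ] yaw(y axis) 70.36 z [-0.    -0.001 -1.   ] w 0.0872 F [ 0.   0.5 -0.5] q [-1.25  0.33 -0.06  1.46  0.02  1.35 -0.09]
```

View pics/top_case.png

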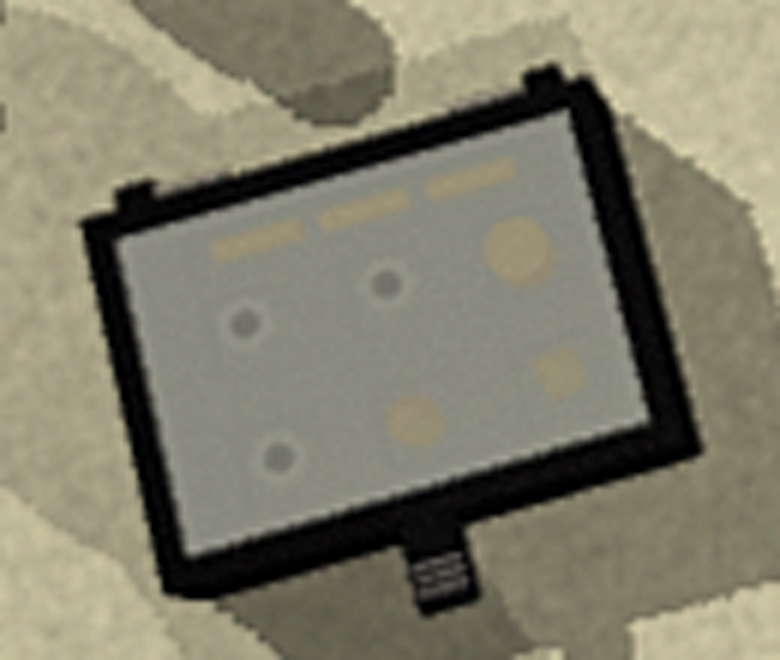

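View pics/top_shades.png

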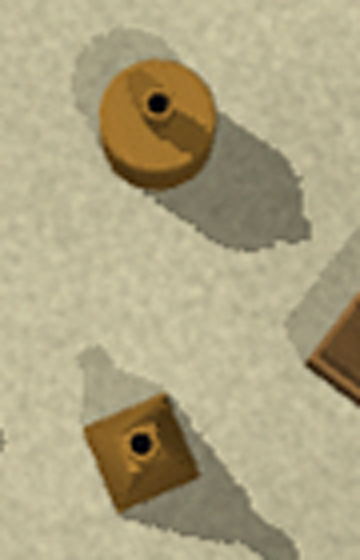

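View pics/top_carton.png

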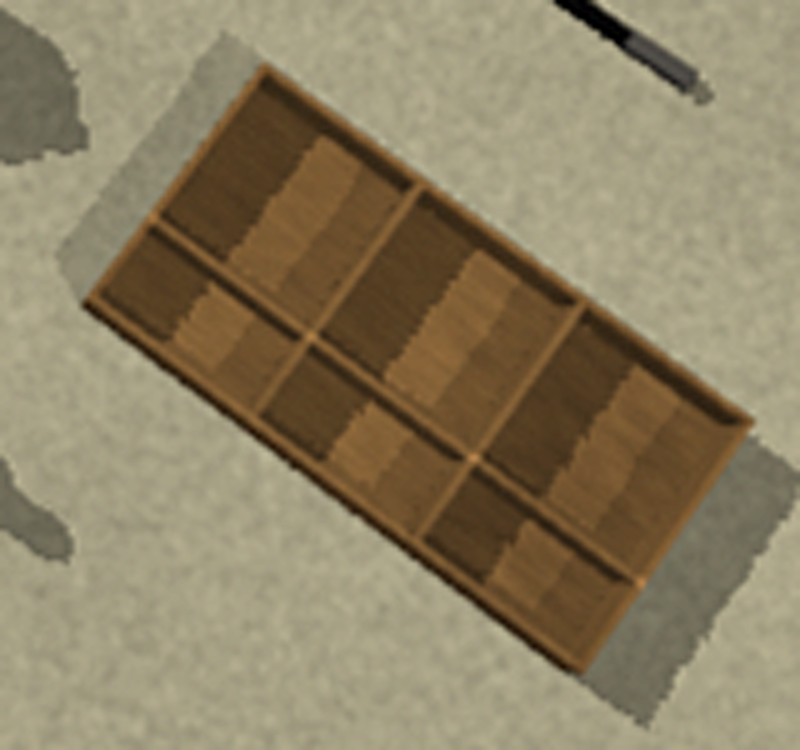

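View pics/side_mid.png

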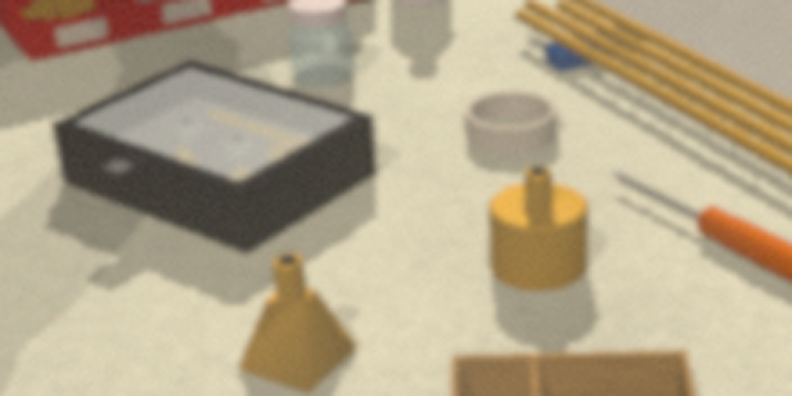

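```bash
cat > m.py <<'E'
from h import *
i=cams.camera_info('top')
def full(c,x0,y0,k): c=np.array(c,float); return (c+.5)/k-.5+[x0,y0]
def fit(local,world):
    l=np.array(local)[:,:2];w=np.array(world)[:,:2]
    lc=l.mean(0);wc=w.mean(0);H=(l-lc).T@(w-wc)
    a=np.arctan2(H[0,1]-H[1,0],H[0,0]+H[1,1]);Rm=np.array([[np.cos(a),-np.sin(a)],[np.sin(a),np.cos(a)]])
    t=wc-Rm@lc; res=np.linalg.norm((Rm@l.T).T+t-w,axis=1)
    return a,t,Rm,res
E
python3 - <<'E'
from m import *
W=[onz(i,u,.034) for u in full([(265,67),(752,420),(582,672),(87,300)],300,190,5)]
print(np.array(W).round(4))
a,t,Rm,res=fit([(.0735,.143),(.0735,-.143),(-.0735,-.143),(-.0735,.143)],W)
print('carton',np.degrees(a),t,res.round(4))
for k,y in enumerate((-.094,0,.094)): print('bay',k,(Rm@[.0245,y]+t).round(4),'nook',(Rm@[-.047,y]+t).round(4))
W=[onz(i,u,.052) for u in full([(85,222),(590,80),(700,455),(170,597)],100,180,6)]
a,t,Rm,res=fit([(.0775,.105),(.0775,-.105),(-.0775,-.105),(-.0775,.105)],W)
print('case',np.degrees(a),t,res.round(4),np.array(W).round(3))
print('tab',Rm@[.0775-.179,0]+t, 'meas tab end', onz(i,full([(450,610)],100,180,6)[0],.048))
for n,u,z in(('drum',(518,250),.036),('cone?',(415,420),.040),('pyr?',(560,372),.04),('nutA',(245,323),.028),('nutB',(387,284),.028),('nutC',(279,457),.028)):
    w=onz(i,full([u],100,180,6)[0],z); print(n,w.round(4),'local',(Rm.T@(w[:2]-t)).round(4))
i2=cams.camera_info('side')
for n,u,v in (('drum',(157,103),(539,172)),('pyr',(142,443),(288,258))):
    a=full([u],240,160,4)[0]; b=full([v],150,150,3.6)[0]
    print(n,onz(i,a,.078),tri(i,a,i2,b))
for n,z,c in(('pyr foot',0,[(85,428),(122,511),(200,474),(164,394)]),):
    W=np.array([onz(i,u,z) for u in full(c,240,160,4)]);print(W.round(4),W.mean(0)); d=W-np.roll(W,1,0);print(np.degrees(np.arctan2(d[:,1],d[:,0])),np.linalg.norm(d,axis=1))
E
```

```text
[[ 0.6289 -0.1577  0.034 ]
 [ 0.4842 -0.3993  0.034 ]
 [ 0.3595 -0.325   0.034 ]
 [ 0.5052 -0.0819  0.034 ]]
carton -30.97308640044155 [ 0.49444181 -0.24097247] [0.0026 0.0021 0.0019 0.0013]
bay 0 [ 0.4671 -0.3342] nook [ 0.4058 -0.2974]
bay 1 [ 0.5154 -0.2536] nook [ 0.4541 -0.2168]
bay 2 [ 0.5638 -0.173 ] nook [ 0.5025 -0.1362]
case 22.749092352026274 [0.49522879 0.28298012] [0.0008 0.0026 0.0035 0.0015] [[0.527 0.41  0.052]
 [0.607 0.219 0.052]
 [0.462 0.153 0.052]
 [0.385 0.35  0.052]]
tab [0.40162477 0.24373044] meas tab end [0.39216948 0.24188344 0.048     ]
drum [0.5375 0.2404 0.036 ] local [ 0.0225 -0.0556]
cone? [0.4644 0.2695 0.04  ] local [-0.0336 -0.0005]
pyr? [0.4899 0.2152 0.04  ] local [-0.0311 -0.0605]
nutA [0.4965 0.3475 0.028 ] local [0.0262 0.059 ]
nutB [0.5189 0.293  0.028 ] local [0.0257 0.0001]
nutC [0.4446 0.3244 0.028 ] local [-0.0307  0.0578]
drum [0.64102335 0.02555185 0.078     ] (array([0.64078768, 0.0257023 , 0.07769548]), np.float64(0.0006792386890879152))
pyr [0.44170087 0.01181473 0.078     ] (array([0.44095507, 0.01199356, 0.08056465]), np.float64(0.0012033785514034244))
[[ 0.4522  0.0482  0.    ]
 [ 0.4049  0.0198  0.    ]
 [ 0.4324 -0.0249  0.    ]
 [ 0.4784  0.0023  0.    ]] [0.44198263 0.01137545 0.        ]
[ 119.74602704 -149.03838664  -58.41055942   30.62494163] [0.05280007 0.05507084 0.05247769 0.05337662]
```

```bash
cat >> h.py <<'E'
def plan(target,yaw):
    """spin first, then shift (in the axes after the spin)"""
    s,Rm=st(); c=np.degrees(np.arctan2(Rm[1,1],Rm[0,1])); e=(yaw-c+90)%180-90
    Rn=R.from_euler('z',e,degrees=True).as_matrix()@Rm
    print('spin',round(-e,2),'then tool d mm',(Rn.T@(np.array(target)-s['ee_pos'])*1000).round(1))
E
python3 -c "
from h import *
plan([.4016,.2437,.10],112.75)"
```

```text
t 0.15 tcp [0.21   0.5884 0.222 ] yaw(y axis) 70.36 z [-0.    -0.001 -1.   ] w 0.0872 F [ 0.   0.5 -0.5] q [-1.25  0.33 -0.06  1.46  0.02  1.35 -0.09]
spin -42.39 then tool d mm [ -43.4 -391.8  122.4]
```

{"method": "arm_command", "body": {
  "increments": [
    {"gripper": 60, "spin": -10.6},
    {"gripper": 60, "spin": -10.6},
    {"gripper": 60, "spin": -10.6},
    {"gripper": 60, "spin": -10.6},
    {"gripper": 60, "dx": -0.006, "dy": -0.055},
    {"gripper": 60, "dx": -0.006, "dy": -0.055},
    {"gripper": 60, "dx": -0.006, "dy": -0.055},
    {"gripper": 60, "dx": -0.006, "dy": -0.055}
  ],
  "grip_force": 20
}}

```text
validation failed for argument at $.in...
```

{"method": "arm_command", "body": {
  "increments": [
    {"gripper": 60, "dx": -0.006, "dy": -0.05},
    {"gripper": 60, "dx": -0.006, "dy": -0.05},
    {"gripper": 60, "dx": -0.006, "dy": -0.05},
    {"gripper": 60, "dy": -0.02, "dz": 0.02},
    {"gripper": 60, "dz": 0.03},
    {"gripper": 60, "dz": 0.03},
    {"gripper": 60, "dz": 0.03},
    {"gripper": 60}
  ]
}}

```text
validation failed for argument at $.in...
```

```bash
python3 -c "
from h import *
i,im=snap('wrist','w1')
i,im=snap('top','t1')
crop(im,'t1c',100,180,230,290,6)
plan([.4016,.2437,.030],112.75)"
```

```text
t 0.25 tcp [0.21   0.5885 0.2222] yaw(y axis) 70.36 z [-0.    -0.001 -1.   ] w 0.087 F [ 0.2 -0.   0.2] q [-1.25  0.33 -0.06  1.46  0.02  1.35 -0.09]
spin -42.39 then tool d mm [ -43.3 -391.9  192.4]
```

View pics/w1.png

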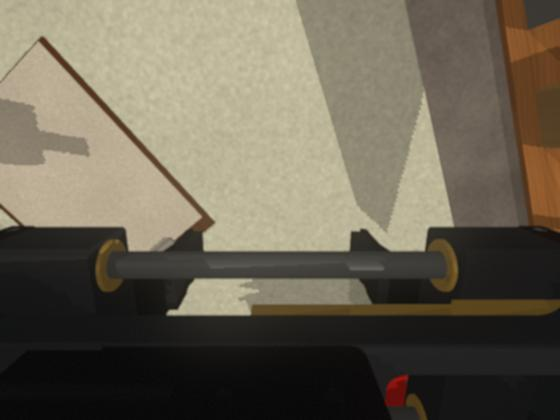

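The move calls were refused and nothing moved, so I'll give every key in each row.

{"method": "arm_command", "body": {
  "increments": [
    {"gripper": 60, "dx": 0, "dy": 0, "dz": 0, "spin": -10.6},
    {"gripper": 60, "dx": 0, "dy": 0, "dz": 0, "spin": -10.6},
    {"gripper": 60, "dx": 0, "dy": 0, "dz": 0, "spin": -10.6},
    {"gripper": 60, "dx": 0, "dy": 0, "dz": 0, "spin": -10.6},
    {"gripper": 60, "dx": -0.006, "dy": -0.055, "dz": 0, "spin": 0},
    {"gripper": 60, "dx": -0.006, "dy": -0.055, "dz": 0, "spin": 0},
    {"gripper": 60, "dx": -0.006, "dy": -0.055, "dz": 0, "spin": 0},
    {"gripper": 60, "dx": -0.006, "dy": -0.055, "dz": 0, "spin": 0}
  ],
  "grip_force": 20
}}

```text
time: 1.25
ee_pos: [0.318, 0.3933, 0.2226]
eef_rot: [-0.197, 0.98, 0.0, 0.0]
ft_force: [0.9, -0.7, 0.2]
width: 0.0521
```

{"method": "arm_command", "body": {
  "increments": [
    {"gripper": 60, "dx": -0.006, "dy": -0.05, "dz": 0, "spin": 0},
    {"gripper": 60, "dx": -0.006, "dy": -0.05, "dz": 0, "spin": 0},
    {"gripper": 60, "dx": -0.006, "dy": -0.05, "dz": 0, "spin": 0},
    {"gripper": 60, "dx": 0, "dy": -0.02, "dz": 0.02, "spin": 0},
    {"gripper": 60, "dx": 0, "dy": 0, "dz": 0.03, "spin": 0},
    {"gripper": 60, "dx": 0, "dy": 0, "dz": 0.03, "spin": 0},
    {"gripper": 60, "dx": 0, "dy": 0, "dz": 0.03, "spin": 0},
    {"gripper": 60, "dx": 0, "dy": 0, "dz": 0, "spin": 0}
  ]
}}

```text
time: 2.25
ee_pos: [0.3985, 0.2443, 0.111]
eef_rot: [-0.197, 0.98, -0.001, -0.002]
ft_force: [-0.4, 1.0, 0.8]
width: 0.0521
```

```bash
python3 -c "
from h import *
i,im=snap('wrist','w1')
i,im=snap('top','t1')
crop(im,'t1c',100,180,230,290,6)
plan([.4016,.2437,.030],112.75)"
```

```text
t 2.35 tcp [0.4    0.2455 0.1134] yaw(y axis) 112.76 z [ 0.  0. -1.] w 0.0521 F [ 0.6  0.3 -0.1] q [-0.74  0.08  0.1   2.   -0.01  1.06  1.33]
spin 0.01 then tool d mm [-0.8 -2.3 83.4]
```

View pics/w1.png

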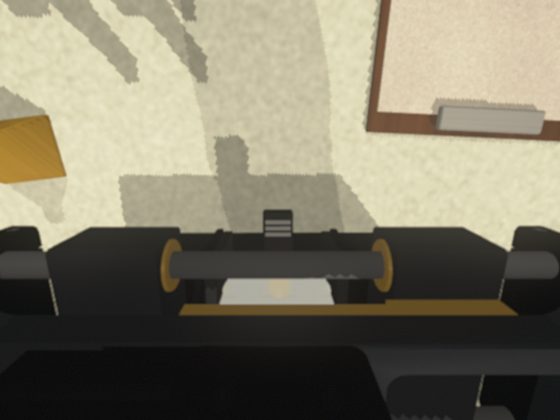

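The wrist view shows the tab at (278,222), midway between the fingers. I'll go down and pinch it.

```bash
python3 -c "
from h import *
i=cams.camera_info('wrist')
for u in ((264,211),(292,211),(278,235)): print(onz(i,u,.053).round(4))
s,Rm=st(); print(P(i,[s['ee_pos']]))"
```

```text
[0.4001 0.2348 0.053 ]
[0.3915 0.2552 0.053 ]
[0.4144 0.2528 0.053 ]
t 2.35 tcp [0.4    0.2455 0.1134] yaw(y axis) 112.76 z [ 0.  0. -1.] w 0.0521 F [ 0.6  0.3 -0.1] q [-0.74  0.08  0.1   2.   -0.01  1.06  1.33]
[[276.68864801 245.41846643]]
```

{"method": "arm_command", "body": {
  "increments": [
    {"gripper": 60, "dx": -0.001, "dy": -0.002, "dz": 0.02, "spin": 0},
    {"gripper": 60, "dx": 0, "dy": 0, "dz": 0.03, "spin": 0},
    {"gripper": 60, "dx": 0, "dy": 0, "dz": 0.03, "spin": 0},
    {"gripper": 60, "dx": 0, "dy": 0, "dz": 0.0, "spin": 0},
    {"gripper": 0, "dx": 0, "dy": 0, "dz": 0, "spin": 0},
    {"gripper": 0, "dx": 0, "dy": 0, "dz": 0, "spin": 0},
    {"gripper": 0, "dx": 0, "dy": 0, "dz": 0, "spin": 0},
    {"gripper": 0, "dx": 0, "dy": 0, "dz": 0, "spin": 0}
  ],
  "grip_force": 15
}}

```text
time: 3.35
ee_pos: [0.401, 0.2463, 0.0334]
eef_rot: [-0.198, 0.98, 0.002, 0.001]
ft_force: [-4.4, 8.0, 2.0]
width: 0.024
```

```bash
python3 -c "
from h import *
st()
for t in np.linspace(0,1.75,12): print(round(t,2), (179*(1-np.cos(t))).round(1),(179*np.sin(t)).round(1))"
```

```text
t 3.35 tcp [0.401  0.2463 0.0334] yaw(y axis) 112.84 z [ 0.     0.003 -1.   ] w 0.024 F [-4.4  8.   2. ] q [-0.74  0.2   0.1   2.06 -0.03  0.88  1.35]
0.0 0.0 0.0
0.16 2.3 28.4
0.32 9.0 56.0
0.48 20.0 82.2
0.64 35.0 106.4
0.8 53.7 127.8
0.95 75.5 146.1
1.11 100.0 160.6
1.27 126.4 171.1
1.43 154.2 177.3
1.59 182.6 179.0
1.75 210.9 176.1
```

```bash
python3 -c "
import numpy as np
t=np.linspace(0,1.73,17);x=179*(1-np.cos(t));z=179*np.sin(t)
print(np.c_[np.diff(x),np.diff(z)].round(1).tolist())"
```

```text
[[1.0, 19.3], [3.1, 19.1], [5.2, 18.6], [7.1, 18.0], [9.0, 17.1], [10.8, 16.0], [12.5, 14.8], [14.0, 13.3], [15.4, 11.7], [16.6, 10.0], [17.5, 8.2], [18.3, 6.2], [18.9, 4.2], [19.2, 2.1], [19.3, 0.1], [19.2, -2.0]]
```

{"method": "arm_command", "body": {
  "increments": [
    {"gripper": 0, "dx": -0.001, "dy": 0.002, "dz": -0.0193, "spin": 0},
    {"gripper": 0, "dx": -0.003, "dy": 0, "dz": -0.019, "spin": 0},
    {"gripper": 0, "dx": -0.005, "dy": 0, "dz": -0.0186, "spin": 0},
    {"gripper": 0, "dx": -0.007, "dy": 0, "dz": -0.018, "spin": 0},
    {"gripper": 0, "dx": -0.009, "dy": 0, "dz": -0.017, "spin": 0},
    {"gripper": 0, "dx": -0.011, "dy": 0, "dz": -0.016, "spin": 0},
    {"gripper": 0, "dx": -0.0125, "dy": 0, "dz": -0.015, "spin": 0},
    {"gripper": 0, "dx": -0.014, "dy": 0, "dz": -0.0133, "spin": 0}
  ]
}}

```text
time: 4.35
ee_pos: [0.4577, 0.2704, 0.1694]
eef_rot: [-0.198, 0.98, 0.0, -0.001]
ft_force: [-2.3, 1.2, -3.0]
width: 0.0237
```

```bash
python3 -c "
from h import *
i,im=snap('side','s2'); st()"
```

```text
t 4.4 tcp [0.4597 0.2713 0.1711] yaw(y axis) 112.79 z [ 0.002  0.002 -1.   ] w 0.0241 F [-6.4 -0.4  7.5] q [-0.73  0.16  0.12  1.78 -0.02  1.2   1.37]
```

View pics/s2.png

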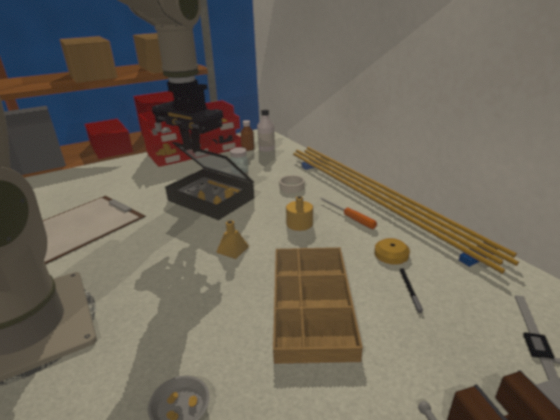

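The side view shows the lid half up at (215,160) in the gripper, so the grip is holding. I'll carry on along the arc.

{"method": "arm_command", "body": {
  "increments": [
    {"gripper": 0, "dx": -0.0155, "dy": 0, "dz": -0.0117, "spin": 0},
    {"gripper": 0, "dx": -0.0165, "dy": 0, "dz": -0.01, "spin": 0},
    {"gripper": 0, "dx": -0.0175, "dy": 0, "dz": -0.008, "spin": 0},
    {"gripper": 0, "dx": -0.018, "dy": 0, "dz": -0.006, "spin": 0},
    {"gripper": 0, "dx": -0.019, "dy": 0, "dz": -0.004, "spin": 0},
    {"gripper": 0, "dx": -0.019, "dy": 0, "dz": -0.002, "spin": 0},
    {"gripper": 0, "dx": -0.019, "dy": 0, "dz": 0, "spin": 0},
    {"gripper": 0, "dx": -0.017, "dy": 0, "dz": 0.002, "spin": 0}
  ]
}}

```text
time: 5.4
ee_pos: [0.5891, 0.3263, 0.2098]
eef_rot: [-0.198, 0.98, 0.001, 0.001]
ft_force: [-1.5, 3.0, 5.1]
width: 0.0238
```

```bash
python3 -c "
from h import *
s,_=st(); a=np.radians(22.75); d=s['ee_pos'][:2]-[.4952,.2830]; print('local x',d@[np.cos(a),np.sin(a)],d@[-np.sin(a),np.cos(a)])
i,im=snap('side','s3');crop(im,'s3c',130,60,330,260,3,1.4)
i,im=snap('top','t3')"
```

```text
t 5.4 tcp [0.5891 0.3263 0.2098] yaw(y axis) 112.83 z [ 0.002  0.003 -1.   ] w 0.0238 F [-1.5  3.   5.1] q [-0.68  0.44  0.15  1.35 -0.07  1.36  1.44]
local x 0.10336921307754851 0.003582199334490934
```

View pics/s3c.png

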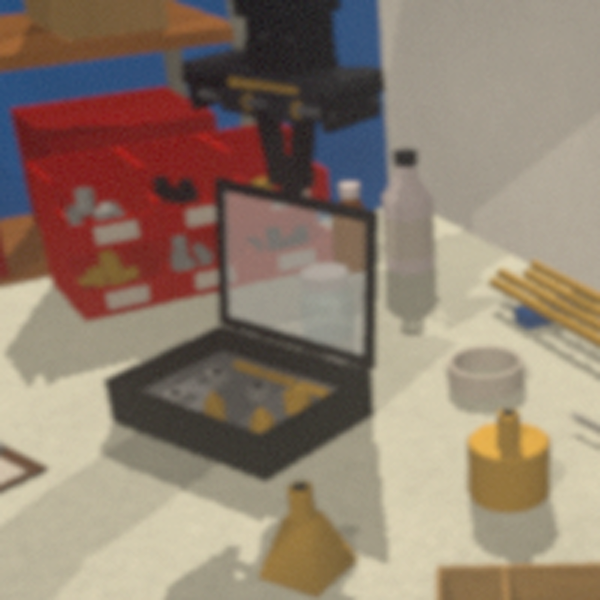

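The side view shows the lid standing past upright at (290,260), with the drum, cone and pyramid finials in the tray. I'll nudge it on, release and rise.

{"method": "arm_command", "body": {
  "increments": [
    {"gripper": 0, "dx": -0.005, "dy": 0, "dz": 0.001, "spin": 0},
    {"gripper": 0, "dx": 0, "dy": 0, "dz": 0, "spin": 0},
    {"gripper": 60, "dx": 0, "dy": 0, "dz": 0, "spin": 0},
    {"gripper": 60, "dx": 0, "dy": 0, "dz": 0, "spin": 0},
    {"gripper": 60, "dx": 0, "dy": 0, "dz": 0, "spin": 0},
    {"gripper": 60, "dx": 0, "dy": 0, "dz": -0.02, "spin": 0},
    {"gripper": 60, "dx": 0, "dy": 0, "dz": -0.025, "spin": 0},
    {"gripper": 60, "dx": 0, "dy": 0, "dz": -0.02, "spin": 0}
  ]
}}

```text
time: 6.5
ee_pos: [0.5934, 0.3263, 0.2733]
eef_rot: [-0.197, 0.98, -0.0, 0.0]
ft_force: [0.1, -0.0, 0.0]
width: 0.052
```

{"method": "arm_command", "body": {
  "increments": [
    {"gripper": 50, "dx": 0.03, "dy": 0, "dz": 0, "spin": 0},
    {"gripper": 50, "dx": 0.03, "dy": 0, "dz": 0, "spin": 0},
    {"gripper": 50, "dx": 0.03, "dy": 0, "dz": 0, "spin": 0},
    {"gripper": 50, "dx": 0.03, "dy": 0, "dz": 0, "spin": 0},
    {"gripper": 50, "dx": 0, "dy": 0, "dz": 0.03, "spin": 0},
    {"gripper": 50, "dx": 0, "dy": 0, "dz": 0.03, "spin": 0},
    {"gripper": 50, "dx": 0, "dy": 0, "dz": 0, "spin": 0},
    {"gripper": 50, "dx": 0, "dy": 0, "dz": 0, "spin": 0}
  ]
}}

```text
time: 7.5
ee_pos: [0.4831, 0.2803, 0.2137]
eef_rot: [-0.197, 0.98, 0.0, 0.001]
ft_force: [1.0, -0.1, 0.2]
width: 0.0437
```

```bash
python3 -c "
from h import *
s,_=st()
i,im=snap('wrist','w4')
print(-cv2.Rodrigues(i['rvec'])[0].T@i['tvec'])
i,im=snap('side','s4');crop(im,'s4c',130,60,330,260,3,1.4)
i,im=snap('top','t4');crop(im,'t4c',100,150,230,290,5)"
```

```text
t 7.5 tcp [0.4831 0.2803 0.2137] yaw(y axis) 112.75 z [ 0.001  0.001 -1.   ] w 0.0437 F [ 1.  -0.1  0.2] q [-0.73  0.19  0.13  1.66 -0.03  1.29  1.38]
[0.42120622 0.25388173 0.37517611]
```

View pics/w4.png

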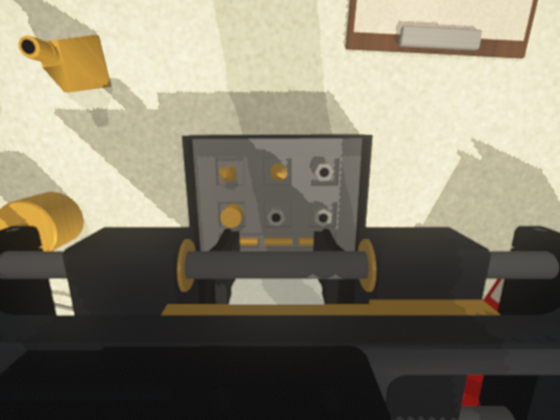

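View pics/t4c.png

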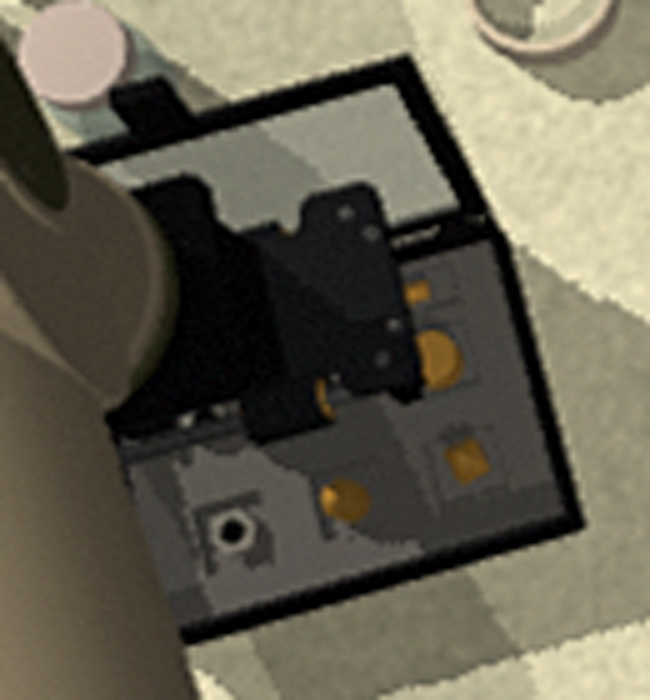

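View pics/s4c.png

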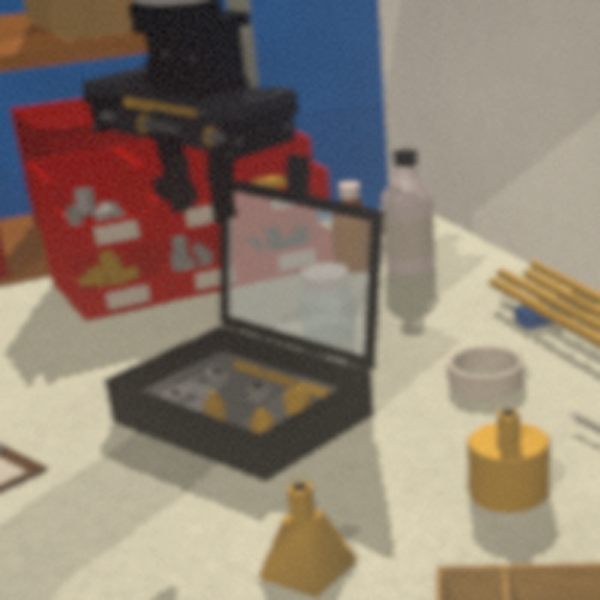

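The lid stays up by itself, with its tab at (300,175) in the side crop. In the wrist view the drum finial is at (231,217), the pyramid at (228,172) and the cone at (278,171). I'll measure them in both views.

```bash
cat > q.py <<'E'
from m import *
im=cv2.imread('pics/w4.png'); crop(im,'w4c',180,130,380,255,4,1.5)
i=cams.camera_info('wrist')
h=cv2.cvtColor(im,cv2.COLOR_BGR2HSV); m=((h[:,:,0]>8)&(h[:,:,0]<30)&(h[:,:,1]>110)).astype(np.uint8); m[:140]=0;m[240:]=0;m[:,:195]=0;m[:,355:]=0
n,l,sx,c=cv2.connectedComponentsWithStats(m)
t0=np.array([.4952,.2830]);a=np.radians(22.75);Rc=np.array([[np.cos(a),-np.sin(a)],[np.sin(a),np.cos(a)]])
for k in range(1,n):
    if sx[k,4]>40:
        for z in (.014,.036,.044):
            w=onz(i,c[k],z);print(c[k].round(1),sx[k],z,w.round(4),'loc',(Rc.T@(w[:2]-t0)).round(4))
np.set_printoptions(suppress=True)
it=cams.camera_info('top')
for n,u,z in (('drum',(440,360),.036),('pyrtip',(466,462),.044),('pyrdrum',(440,360),.030)):
    w=onz(it,full([u],100,150,5)[0],z);print(n,w,Rc.T@(w[:2]-t0))
# case outer front corners (rim z=.048) and rear in top
for n,u in (('frR',(580,522)),('frL',(185,640)),('bkR',(497,240))):
    w=onz(it,full([u],100,150,5)[0],.048);print(n,w,Rc.T@(w[:2]-t0))
for n,u in (('frR',(184,135)),('frL',(371,135))):
    w=onz(i,u,.048);print('w',n,w,Rc.T@(w[:2]-t0))
E
python3 q.py
```

```text
[278.2 171.8] [271 163  16  18 227] 0.014 [0.4687 0.2769 0.014 ] loc [-0.0268  0.0046]
[278.2 171.8] [271 163  16  18 227] 0.036 [0.4658 0.2755 0.036 ] loc [-0.03    0.0044]
[278.2 171.8] [271 163  16  18 227] 0.044 [0.4647 0.275  0.044 ] loc [-0.0312  0.0044]
[227.3 173.3] [219 166  17  16 212] 0.014 [0.4949 0.2191 0.014 ] loc [-0.0249 -0.0588]
[227.3 173.3] [219 166  17  16 212] 0.036 [0.4904 0.2212 0.036 ] loc [-0.0283 -0.0551]
[227.3 173.3] [219 166  17  16 212] 0.044 [0.4888 0.222  0.044 ] loc [-0.0295 -0.0538]
[231.4 215.6] [220 204  23  24 415] 0.014 [0.5444 0.2431 0.014 ] loc [ 0.03   -0.0558]
[231.4 215.6] [220 204  23  24 415] 0.036 [0.5369 0.2438 0.036 ] loc [ 0.0233 -0.0523]
[231.4 215.6] [220 204  23  24 415] 0.044 [0.5342 0.244  0.044 ] loc [ 0.0209 -0.051 ]
[278.  238.5] [265 238  27   2  54] 0.014 [0.5503 0.3109 0.014 ] loc [0.0616 0.0044]
[278.  238.5] [265 238  27   2  54] 0.036 [0.5424 0.3074 0.036 ] loc [0.053  0.0042]
[278.  238.5] [265 238  27   2  54] 0.044 [0.5396 0.3062 0.044 ] loc [0.0499 0.0042]
drum [0.53712637 0.2362158  0.036     ] [ 0.02057258 -0.05935782]
pyrtip [0.48843299 0.21448277 0.044     ] [-0.03273691 -0.06056978]
pyrdrum [0.53807599 0.23756108 0.03      ] [ 0.02196855 -0.05848443]
frR [0.46591278 0.15586402 0.048     ] [-0.07617358 -0.10591924]
frL [0.39039282 0.33140591 0.048     ] [-0.07793419  0.08517006]
bkR [0.59681851 0.21516942 0.048     ] [ 0.06748186 -0.10185042]
w frR [0.46671367 0.16426218 0.048     ] [-0.07218734 -0.09848416]
w frL [0.3879531  0.35255449 0.048     ] [-0.07200571  0.10561677]
```

View pics/w4c.png

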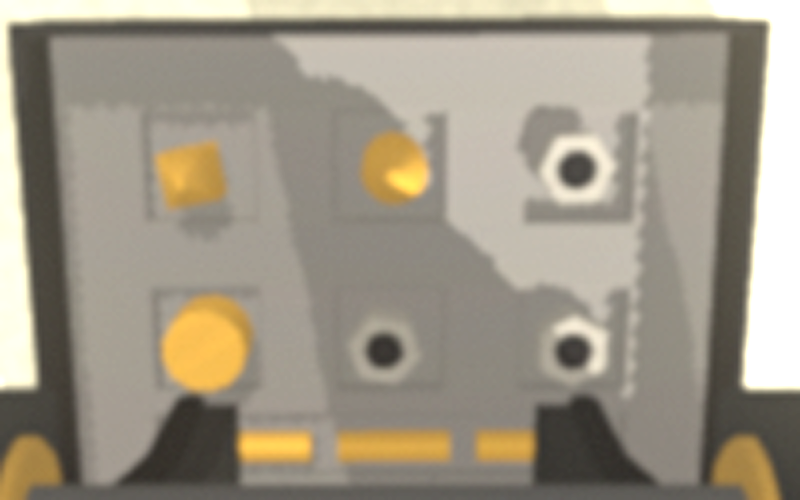

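```bash
python3 -c "
from h import *
plan([.5368,.2434,.023],112.75)"
```

```text
t 7.65 tcp [0.4833 0.2804 0.2137] yaw(y axis) 112.75 z [ 0.002  0.001 -1.   ] w 0.0435 F [-0.1  0.1 -0.1] q [-0.73  0.19  0.13  1.66 -0.03  1.29  1.38]
spin 0.0 then tool d mm [-34.7 -54.9 190.8]
```

{"method": "arm_command", "body": {
  "increments": [
    {"gripper": 50, "dx": -0.0175, "dy": -0.0275, "dz": 0.02, "spin": 0},
    {"gripper": 50, "dx": -0.017, "dy": -0.0275, "dz": 0.03, "spin": 0},
    {"gripper": 50, "dx": 0, "dy": 0, "dz": 0.04, "spin": 0},
    {"gripper": 50, "dx": 0, "dy": 0, "dz": 0.04, "spin": 0},
    {"gripper": 50, "dx": 0, "dy": 0, "dz": 0.01, "spin": 0},
    {"gripper": 50, "dx": 0, "dy": 0, "dz": 0, "spin": 0},
    {"gripper": 50, "dx": 0, "dy": 0, "dz": 0, "spin": 0},
    {"gripper": 50, "dx": 0, "dy": 0, "dz": 0, "spin": 0}
  ]
}}

```text
time: 8.65
ee_pos: [0.5365, 0.2432, 0.074]
eef_rot: [-0.197, 0.98, 0.0, 0.001]
ft_force: [1.1, 0.1, 0.3]
width: 0.0435
```

```bash
python3 -c "
from h import *
s,Rm=st()
i,im=snap('wrist','w5')
crop(im,'w5c',160,150,400,310,3.3,1.5)
print(P(i,[s['ee_pos'],[.5369,.2438,.036]]))
"
```

```text
t 8.65 tcp [0.5365 0.2432 0.074 ] yaw(y axis) 112.77 z [ 0.002  0.001 -1.   ] w 0.0435 F [1.1 0.1 0.3] q [-0.64  0.38  0.16  1.74 -0.07  1.03  1.52]
[[276.79580319 245.42024538]
 [277.18359857 225.6031121 ]]
```

View pics/w5c.png

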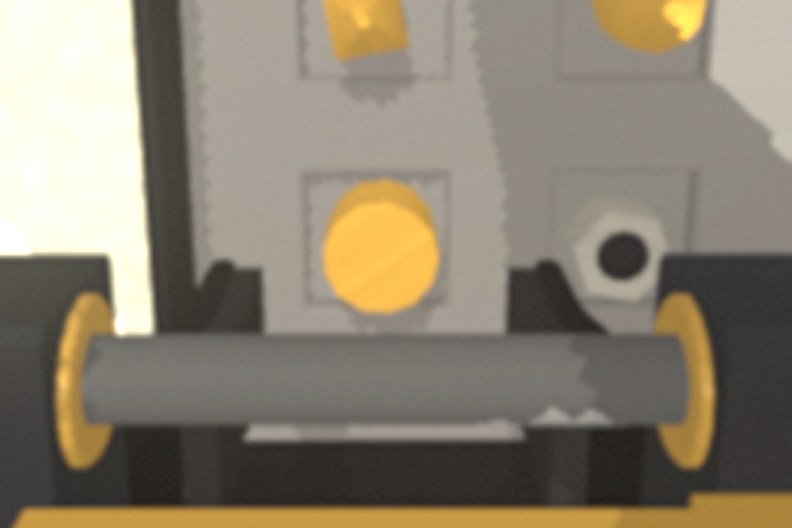

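The drum finial is centred between the fingers at about (275,228), within 2 px of the prediction. Going down to grip.

{"method": "arm_command", "body": {
  "increments": [
    {"gripper": 50, "dx": -0.0015, "dy": -0.001, "dz": 0.02, "spin": 0},
    {"gripper": 50, "dx": 0, "dy": 0, "dz": 0.02, "spin": 0},
    {"gripper": 50, "dx": 0, "dy": 0, "dz": 0.011, "spin": 0},
    {"gripper": 50, "dx": 0, "dy": 0, "dz": 0, "spin": 0},
    {"gripper": 50, "dx": 0, "dy": 0, "dz": 0, "spin": 0},
    {"gripper": 0, "dx": 0, "dy": 0, "dz": 0, "spin": 0},
    {"gripper": 0, "dx": 0, "dy": 0, "dz": 0, "spin": 0},
    {"gripper": 0, "dx": 0, "dy": 0, "dz": 0, "spin": 0}
  ],
  "grip_force": 30
}}

```text
time: 9.7
ee_pos: [0.5375, 0.2424, 0.0214]
eef_rot: [-0.197, 0.98, 0.0, 0.0]
ft_force: [0.0, 0.8, -0.3]
width: 0.0253
```

{"method": "arm_command", "body": {
  "increments": [
    {"gripper": 0, "dx": 0, "dy": 0, "dz": 0, "spin": 0},
    {"gripper": 0, "dx": 0, "dy": 0, "dz": 0, "spin": 0},
    {"gripper": 0, "dx": 0, "dy": 0, "dz": -0.02, "spin": 0},
    {"gripper": 0, "dx": 0, "dy": 0, "dz": -0.03, "spin": 0},
    {"gripper": 0, "dx": 0, "dy": 0, "dz": -0.03, "spin": 0},
    {"gripper": 0, "dx": 0, "dy": 0, "dz": -0.03, "spin": 0},
    {"gripper": 0, "dx": 0, "dy": 0, "dz": 0, "spin": 0},
    {"gripper": 0, "dx": 0, "dy": 0, "dz": 0, "spin": 0}
  ]
}}

```text
time: 10.7
ee_pos: [0.5371, 0.2422, 0.1307]
eef_rot: [-0.197, 0.98, -0.0, -0.0]
ft_force: [-0.2, 0.9, -2.0]
width: 0.0251
```

```bash
python3 -c "
from h import *
i,im=snap('wrist','w6')
print('nook2');plan([.5025,.1362-.2724,.1126],-31+90)
print('nook1');plan([.4541,-.2168,.113],-31+90)
i,im=snap('top');crop(im,'t6c',100,150,230,290,5)
"
```

```text
nook2
t 10.75 tcp [0.5369 0.2421 0.1303] yaw(y axis) 112.76 z [-0.002 -0.001 -1.   ] w 0.0251 F [-0.2  0.2 -1.4] q [-0.64  0.32  0.17  1.68 -0.06  1.15  1.51]
spin 53.76 then tool d mm [-165.4 -342.    17.4]
nook1
t 10.75 tcp [0.5369 0.2421 0.1303] yaw(y axis) 112.76 z [-0.002 -0.001 -1.   ] w 0.0251 F [-0.2  0.2 -1.4] q [-0.64  0.32  0.17  1.68 -0.06  1.15  1.51]
spin 53.76 then tool d mm [-165.4 -436.    17. ]
```

View pics/w6.png

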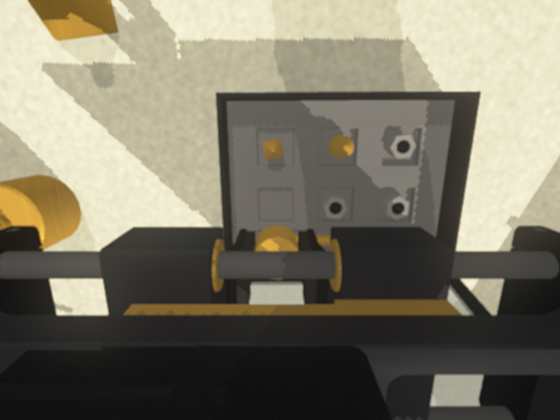

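The finial is held at (277,238) and its pocket is empty. Carrying it to nook2.

{"method": "arm_command", "body": {
  "increments": [
    {"gripper": 0, "dx": 0, "dy": 0, "dz": 0, "spin": 10.6},
    {"gripper": 0, "dx": 0, "dy": 0, "dz": 0, "spin": 10.6},
    {"gripper": 0, "dx": 0, "dy": 0, "dz": 0, "spin": 10.6},
    {"gripper": 0, "dx": 0, "dy": 0, "dz": 0, "spin": 10.6},
    {"gripper": 0, "dx": 0, "dy": 0, "dz": 0, "spin": 10.6},
    {"gripper": 0, "dx": -0.02, "dy": -0.042, "dz": 0, "spin": 0.8},
    {"gripper": 0, "dx": -0.021, "dy": -0.043, "dz": 0, "spin": 0},
    {"gripper": 0, "dx": -0.021, "dy": -0.043, "dz": 0, "spin": 0}
  ]
}}

```text
time: 11.8
ee_pos: [0.5245, 0.0991, 0.1305]
eef_rot: [0.267, 0.964, -0.0, -0.001]
ft_force: [-0.3, -0.8, -0.2]
width: 0.0248
```

{"method": "arm_command", "body": {
  "increments": [
    {"gripper": 0, "dx": -0.021, "dy": -0.043, "dz": 0, "spin": 0},
    {"gripper": 0, "dx": -0.021, "dy": -0.043, "dz": 0, "spin": 0},
    {"gripper": 0, "dx": -0.021, "dy": -0.043, "dz": 0, "spin": 0},
    {"gripper": 0, "dx": -0.02, "dy": -0.043, "dz": 0, "spin": 0},
    {"gripper": 0, "dx": -0.02, "dy": -0.042, "dz": 0.01, "spin": 0},
    {"gripper": 0, "dx": 0, "dy": 0, "dz": 0, "spin": 0},
    {"gripper": 0, "dx": 0, "dy": 0, "dz": 0, "spin": 0},
    {"gripper": 0, "dx": 0, "dy": 0, "dz": 0, "spin": 0}
  ]
}}

```text
time: 12.8
ee_pos: [0.5034, -0.1343, 0.1212]
eef_rot: [0.267, 0.964, 0.0, -0.0]
ft_force: [0.4, -1.0, -0.5]
width: 0.0252
```

```bash
python3 -c "
from h import *
i,im=snap('wrist','w7')
plan([.5025,-.1362,.013],-31+90)
print(P(i,[[.5025,-.1362,.004],[.5638,-.173,.004],[.4541,-.2168,.004]]))
"
```

```text
t 12.85 tcp [ 0.5035 -0.1345  0.1213] yaw(y axis) 59.08 z [-0.  0. -1.] w 0.0251 F [-0.1  0.8 -0.5] q [-0.32  0.2   0.55  1.89 -0.12  1.09  1.31]
spin 0.08 then tool d mm [-1.000e-01 -2.000e+00  1.083e+02]
[[273.64513148 199.53383086]
 [273.7892218  266.17213549]
 [177.90143808 199.55766416]]
```

View pics/w7.png

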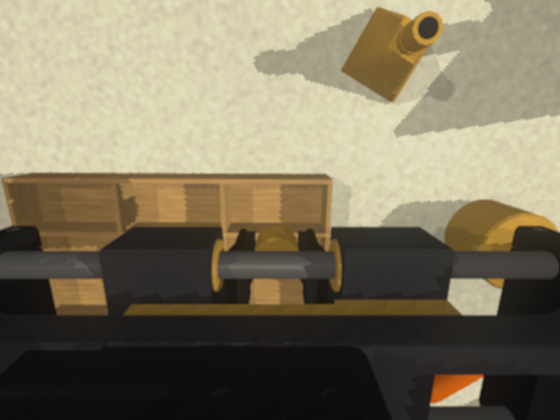

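```bash
python3 -c "
from h import *
im=cv2.imread('pics/w7.png');crop(im,'w7c',0,160,350,330,2.28,1.4)
i=cams.camera_info('wrist')
t=np.array([.4944,-.2410]);a=np.radians(-31);Rc=np.array([[np.cos(a),-np.sin(a)],[np.sin(a),np.cos(a)]])
for u in ((331,176),(6,178)):
  w=onz(i,u,.034);print(w,Rc.T@(w[:2]-t))
"
```

```text
[ 0.50407781 -0.07940577  0.034     ] [-0.07493168  0.14349773]
[ 0.36172458 -0.31976399  0.034     ] [-0.07315857 -0.13584681]
```

View pics/w7c.png

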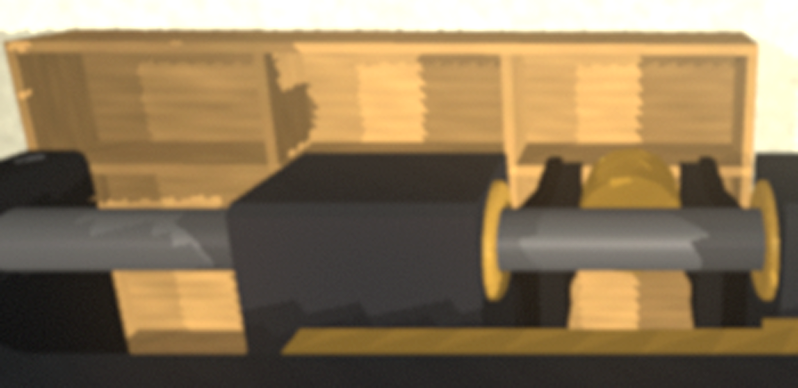

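The carton's front corners in the wrist view agree with the top view to about 1 mm near this bay. Lowering and releasing.

{"method": "arm_command", "body": {
  "increments": [
    {"gripper": 0, "dx": 0, "dy": -0.002, "dz": 0.03, "spin": 0},
    {"gripper": 0, "dx": 0, "dy": 0, "dz": 0.03, "spin": 0},
    {"gripper": 0, "dx": 0, "dy": 0, "dz": 0.025, "spin": 0},
    {"gripper": 0, "dx": 0, "dy": 0, "dz": 0.015, "spin": 0},
    {"gripper": 0, "dx": 0, "dy": 0, "dz": 0.008, "spin": 0},
    {"gripper": 0, "dx": 0, "dy": 0, "dz": 0, "spin": 0},
    {"gripper": 0, "dx": 0, "dy": 0, "dz": 0, "spin": 0},
    {"gripper": 0, "dx": 0, "dy": 0, "dz": 0, "spin": 0}
  ]
}}

```text
time: 13.85
ee_pos: [0.5027, -0.1375, 0.0141]
eef_rot: [0.268, 0.964, 0.0, 0.001]
ft_force: [-0.4, 0.5, -2.0]
width: 0.0251
```

{"method": "arm_command", "body": {
  "increments": [
    {"gripper": 45, "dx": 0, "dy": 0, "dz": 0, "spin": 0},
    {"gripper": 45, "dx": 0, "dy": 0, "dz": 0, "spin": 0},
    {"gripper": 45, "dx": 0, "dy": 0, "dz": 0, "spin": 0},
    {"gripper": 45, "dx": 0, "dy": 0, "dz": -0.02, "spin": 0},
    {"gripper": 45, "dx": 0, "dy": 0, "dz": -0.03, "spin": 0},
    {"gripper": 45, "dx": 0, "dy": 0, "dz": -0.04, "spin": 0},
    {"gripper": 45, "dx": 0, "dy": 0, "dz": -0.04, "spin": 0},
    {"gripper": 45, "dx": 0, "dy": 0, "dz": 0, "spin": 0}
  ]
}}

```text
time: 14.85
ee_pos: [0.504, -0.1379, 0.1463]
eef_rot: [0.268, 0.964, 0.001, 0.003]
ft_force: [0.7, 0.5, -0.0]
width: 0.0393
```

```bash
python3 -c "
from h import *
i,im=snap('wrist','w8')
plan([.490,.221,.16],126)
"
```

```text
t 14.9 tcp [ 0.5029 -0.1375  0.1444] yaw(y axis) 58.96 z [ 0.003  0.    -1.   ] w 0.0392 F [-0.9  0.7 -0.8] q [-0.33  0.17  0.56  1.86 -0.1   1.13  1.3 ]
spin -67.04 then tool d mm [-200.3  297.7  -14.7]
```

View pics/w8.png

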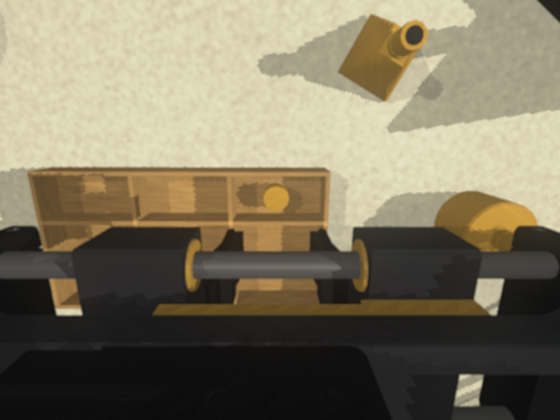

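The drum finial stands in nook2 at (276,198). Next is the pyramid finial.

{"method": "arm_command", "body": {
  "increments": [
    {"gripper": 45, "dx": 0, "dy": 0, "dz": -0.015, "spin": -10.6},
    {"gripper": 45, "dx": 0, "dy": 0, "dz": 0, "spin": -10.6},
    {"gripper": 45, "dx": 0, "dy": 0, "dz": 0, "spin": -10.6},
    {"gripper": 45, "dx": 0, "dy": 0, "dz": 0, "spin": -10.6},
    {"gripper": 45, "dx": 0, "dy": 0, "dz": 0, "spin": -10.6},
    {"gripper": 45, "dx": 0, "dy": 0, "dz": 0, "spin": -10.6},
    {"gripper": 45, "dx": 0, "dy": 0, "dz": 0, "spin": -3.4},
    {"gripper": 45, "dx": -0.028, "dy": 0.041, "dz": 0, "spin": 0}
  ]
}}

```text
time: 15.9
ee_pos: [0.4998, -0.0906, 0.1571]
eef_rot: [-0.306, 0.952, -0.0, -0.001]
ft_force: [0.4, 0.3, 0.0]
width: 0.0392
```

{"method": "arm_command", "body": {
  "increments": [
    {"gripper": 45, "dx": -0.028, "dy": 0.042, "dz": 0, "spin": 0},
    {"gripper": 45, "dx": -0.028, "dy": 0.042, "dz": 0, "spin": 0},
    {"gripper": 45, "dx": -0.029, "dy": 0.043, "dz": 0, "spin": 0},
    {"gripper": 45, "dx": -0.029, "dy": 0.043, "dz": 0, "spin": 0},
    {"gripper": 45, "dx": -0.029, "dy": 0.043, "dz": 0, "spin": 0},
    {"gripper": 45, "dx": -0.029, "dy": 0.043, "dz": 0.03, "spin": 0},
    {"gripper": 45, "dx": 0, "dy": 0, "dz": 0.04, "spin": 0},
    {"gripper": 45, "dx": 0, "dy": 0, "dz": 0, "spin": 0}
  ]
}}

```text
time: 16.9
ee_pos: [0.4869, 0.2191, 0.0847]
eef_rot: [-0.309, 0.951, -0.001, -0.004]
ft_force: [1.0, -0.3, -0.0]
width: 0.039
```

```bash
python3 -c "
from h import *
i,im=snap('wrist','w9')
plan([.490,.221,.0225],126)
print(P(i,[[.490,.221,.044],[.490,.221,.032]]))
crop(im,'w9c',160,150,400,310,3.3,1.5)
"
```

```text
t 16.95 tcp [0.4886 0.2192 0.0871] yaw(y axis) 125.93 z [-0.003 -0.002 -1.   ] w 0.0395 F [ 0.4 -0.8 -0.1] q [-0.65  0.26  0.16  1.86 -0.05  1.03  1.73]
spin -0.07 then tool d mm [-2.5  0.6 64.6]
[[276.3925893  228.95334894]
 [276.37221256 223.89232074]]
```

View pics/w9c.png

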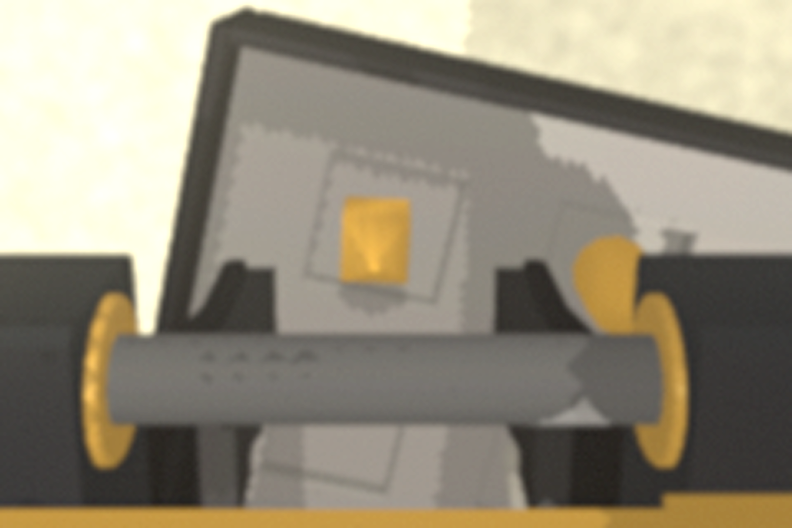

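The pyramid finial is square to the jaws and centred at (274,230). Going down to grip.

{"method": "arm_command", "body": {
  "increments": [
    {"gripper": 45, "dx": -0.002, "dy": -0.001, "dz": 0.025, "spin": 0},
    {"gripper": 45, "dx": 0, "dy": 0, "dz": 0.025, "spin": 0},
    {"gripper": 45, "dx": 0, "dy": 0, "dz": 0.015, "spin": 0},
    {"gripper": 45, "dx": 0, "dy": 0, "dz": 0, "spin": 0},
    {"gripper": 45, "dx": 0, "dy": 0, "dz": 0, "spin": 0},
    {"gripper": 0, "dx": 0, "dy": 0, "dz": 0, "spin": 0},
    {"gripper": 0, "dx": 0, "dy": 0, "dz": 0, "spin": 0},
    {"gripper": 0, "dx": 0, "dy": 0, "dz": 0, "spin": 0}
  ]
}}

```text
time: 17.95
ee_pos: [0.492, 0.2208, 0.0237]
eef_rot: [-0.309, 0.951, 0.0, 0.0]
ft_force: [0.6, -0.5, 0.5]
width: 0.0169
```

{"method": "arm_command", "body": {
  "increments": [
    {"gripper": 0, "dx": 0, "dy": 0, "dz": 0, "spin": 0},
    {"gripper": 0, "dx": 0, "dy": 0, "dz": 0, "spin": 0},
    {"gripper": 0, "dx": 0, "dy": 0, "dz": -0.02, "spin": 0},
    {"gripper": 0, "dx": 0, "dy": 0, "dz": -0.03, "spin": 0},
    {"gripper": 0, "dx": 0, "dy": 0, "dz": -0.03, "spin": 0},
    {"gripper": 0, "dx": 0, "dy": 0, "dz": -0.03, "spin": 0},
    {"gripper": 0, "dx": 0, "dy": 0, "dz": -0.03, "spin": 0},
    {"gripper": 0, "dx": 0, "dy": 0, "dz": 0, "spin": 0}
  ]
}}

```text
time: 18.95
ee_pos: [0.493, 0.2213, 0.1656]
eef_rot: [-0.309, 0.951, 0.0, 0.002]
ft_force: [-0.2, 0.9, -0.1]
width: 0.0157
```

```bash
python3 -c "
from h import *
i,im=snap('wrist','w10')
plan([.4058,-.2974,.16],59)
plan([.4541,-.2168,.16],59)
"
```

```text
t 19.0 tcp [0.4922 0.2209 0.1639] yaw(y axis) 125.96 z [ 0.001  0.001 -1.   ] w 0.0155 F [-0.1  0.5 -1. ] q [-0.66  0.18  0.17  1.78 -0.03  1.18  1.72]
spin 66.96 then tool d mm [-192.9 -488.8    4.2]
t 19.0 tcp [0.4922 0.2209 0.1639] yaw(y axis) 125.96 z [ 0.001  0.001 -1.   ] w 0.0155 F [-0.1  0.5 -1. ] q [-0.66  0.18  0.17  1.78 -0.03  1.18  1.72]
spin 66.96 then tool d mm [-192.8 -394.8    4.2]
```

View pics/w10.png

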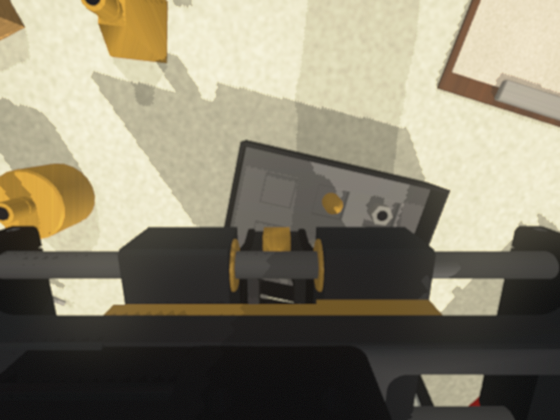

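It is held at (277,238) with the pocket empty. Carrying it to nook1.

{"method": "arm_command", "body": {
  "increments": [
    {"gripper": 0, "dx": 0, "dy": 0, "dz": 0, "spin": 10.6},
    {"gripper": 0, "dx": 0, "dy": 0, "dz": 0, "spin": 10.6},
    {"gripper": 0, "dx": 0, "dy": 0, "dz": 0, "spin": 10.6},
    {"gripper": 0, "dx": 0, "dy": 0, "dz": 0, "spin": 10.6},
    {"gripper": 0, "dx": 0, "dy": 0, "dz": 0, "spin": 10.6},
    {"gripper": 0, "dx": 0, "dy": 0, "dz": 0, "spin": 10.6},
    {"gripper": 0, "dx": 0, "dy": 0, "dz": 0, "spin": 3.4},
    {"gripper": 0, "dx": -0.021, "dy": -0.043, "dz": 0, "spin": 0}
  ]
}}

```text
time: 20.0
ee_pos: [0.4866, 0.1753, 0.1617]
eef_rot: [0.265, 0.964, -0.001, -0.001]
ft_force: [-0.1, -0.9, -0.1]
width: 0.0155
```

{"method": "arm_command", "body": {
  "increments": [
    {"gripper": 0, "dx": -0.021, "dy": -0.044, "dz": 0, "spin": 0},
    {"gripper": 0, "dx": -0.021, "dy": -0.044, "dz": 0, "spin": 0},
    {"gripper": 0, "dx": -0.021, "dy": -0.044, "dz": 0, "spin": 0},
    {"gripper": 0, "dx": -0.021, "dy": -0.044, "dz": 0, "spin": 0},
    {"gripper": 0, "dx": -0.022, "dy": -0.044, "dz": 0, "spin": 0},
    {"gripper": 0, "dx": -0.022, "dy": -0.044, "dz": 0, "spin": 0},
    {"gripper": 0, "dx": -0.022, "dy": -0.044, "dz": 0, "spin": 0},
    {"gripper": 0, "dx": -0.022, "dy": -0.044, "dz": 0.03, "spin": 0}
  ]
}}

```text
time: 21.0
ee_pos: [0.4541, -0.2189, 0.1336]
eef_rot: [0.267, 0.964, 0.0, 0.001]
ft_force: [1.8, 0.1, -0.1]
width: 0.0155
```

```bash
python3 -c "
from h import *
cams.camera('wrist');cams.camera('wrist');
i,im=snap('wrist','w11')
plan([.4541,-.2168,.0135],59)
t=np.array([.4944,-.2410]);a=np.radians(-31);Rc=np.array([[np.cos(a),-np.sin(a)],[np.sin(a),np.cos(a)]])
print(P(i,[np.r_[t+Rc@p,.034] for p in [(-.0735,.143),(-.0735,-.143),(-.0735,.049),(-.0735,-.049)]]))
"
```

```text
t 21.15 tcp [ 0.4511 -0.2194  0.1311] yaw(y axis) 58.68 z [-0.005 -0.001 -1.   ] w 0.0156 F [0.8 0.3 0.7] q [-0.26  0.15  0.68  1.92 -0.1   1.11  1.48]
spin -0.32 then tool d mm [ -1.7   4.1 117.5]
[[444.26748984 176.11198526]
 [123.26004619 178.69191976]
 [338.40584134 176.96279457]
 [228.41089478 177.84682315]]
```

View pics/w11.png

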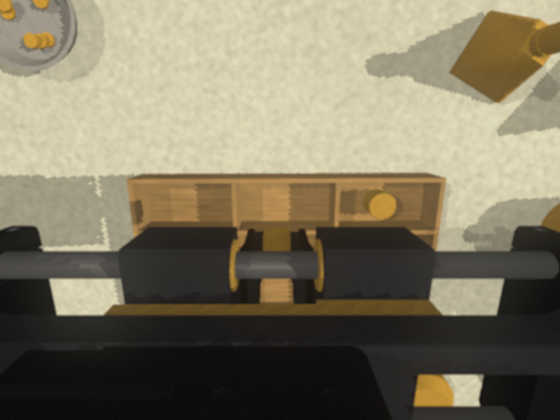

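The finial is held at (277,238), between the dividers at columns 236 and 337. I'll shift it about 4 mm to the right and lower it.

{"method": "arm_command", "body": {
  "increments": [
    {"gripper": 0, "dx": -0.0015, "dy": 0.0045, "dz": 0.02, "spin": 0},
    {"gripper": 0, "dx": 0, "dy": 0, "dz": 0.03, "spin": 0},
    {"gripper": 0, "dx": 0, "dy": 0, "dz": 0.03, "spin": 0},
    {"gripper": 0, "dx": 0, "dy": 0, "dz": 0.02, "spin": 0},
    {"gripper": 0, "dx": 0, "dy": 0, "dz": 0.01, "spin": 0},
    {"gripper": 0, "dx": 0, "dy": 0, "dz": 0.006, "spin": 0},
    {"gripper": 0, "dx": 0, "dy": 0, "dz": 0, "spin": 0},
    {"gripper": 0, "dx": 0, "dy": 0, "dz": 0, "spin": 0}
  ]
}}

```text
time: 22.15
ee_pos: [0.4576, -0.2142, 0.018]
eef_rot: [0.268, 0.964, 0.0, 0.0]
ft_force: [0.1, -0.3, -0.2]
width: 0.0156
```

{"method": "arm_command", "body": {
  "increments": [
    {"gripper": 45, "dx": 0, "dy": 0, "dz": 0, "spin": 0},
    {"gripper": 45, "dx": 0, "dy": 0, "dz": 0, "spin": 0},
    {"gripper": 45, "dx": 0, "dy": 0, "dz": 0, "spin": 0},
    {"gripper": 45, "dx": 0, "dy": 0, "dz": -0.02, "spin": 0},
    {"gripper": 45, "dx": 0, "dy": 0, "dz": -0.03, "spin": 0},
    {"gripper": 45, "dx": 0, "dy": 0, "dz": -0.04, "spin": 0},
    {"gripper": 45, "dx": 0, "dy": 0, "dz": -0.04, "spin": 0},
    {"gripper": 45, "dx": 0, "dy": 0, "dz": -0.02, "spin": 0}
  ]
}}

```text
time: 23.15
ee_pos: [0.4578, -0.2145, 0.1696]
eef_rot: [0.268, 0.964, 0.0, 0.001]
ft_force: [0.1, -0.2, -1.0]
width: 0.0389
```

```bash
python3 -c "
from h import *
i,im=snap('wrist','w12')
st()
"
```

```text
t 23.2 tcp [ 0.4586 -0.2149  0.1712] yaw(y axis) 58.94 z [ 0.005 -0.    -1.   ] w 0.0391 F [ 1.6 -1.1  1.7] q [-0.29  0.1   0.69  1.87 -0.07  1.18  1.45]
```

View pics/w12.png

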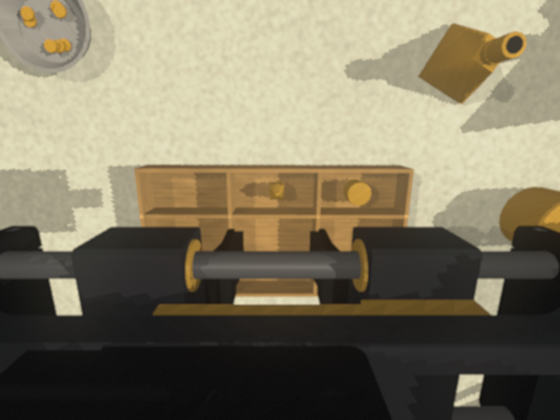

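The pyramid finial is in nook1 at (278,190). I'll check it is upright and find the shades again.

```bash
cat > loc.py <<'E'
from m import *
import sys
def neck(tag):
    it,im=snap('top',tag); is_,im2=snap('side',tag+'s')
    crop(im,tag+'a',240,150,400,310,5,1.6)
    crop(im2,tag+'b',200,180,380,370,4,1.4)
    return it,im,is_,im2
neck(sys.argv[1]); st()
E
python3 loc.py t13
```

```text
t 23.3 tcp [ 0.4576 -0.2142  0.1679] yaw(y axis) 58.97 z [ 0.002  0.    -1.   ] w 0.0393 F [-0.4  0.3 -0.6] q [-0.29  0.11  0.69  1.88 -0.07  1.18  1.45]
```

View pics/t13a.png

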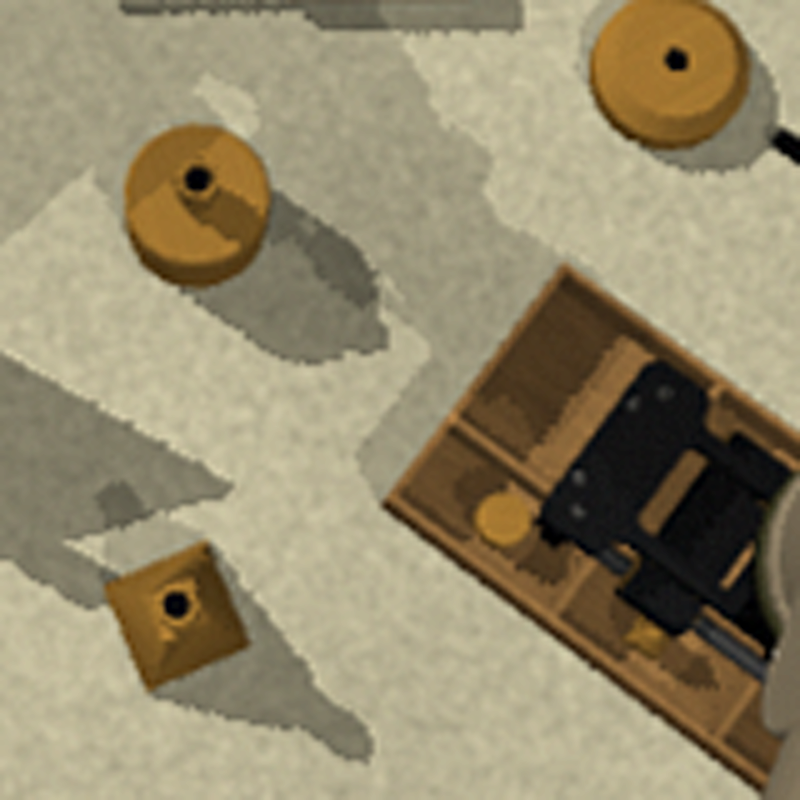

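View pics/t13b.png

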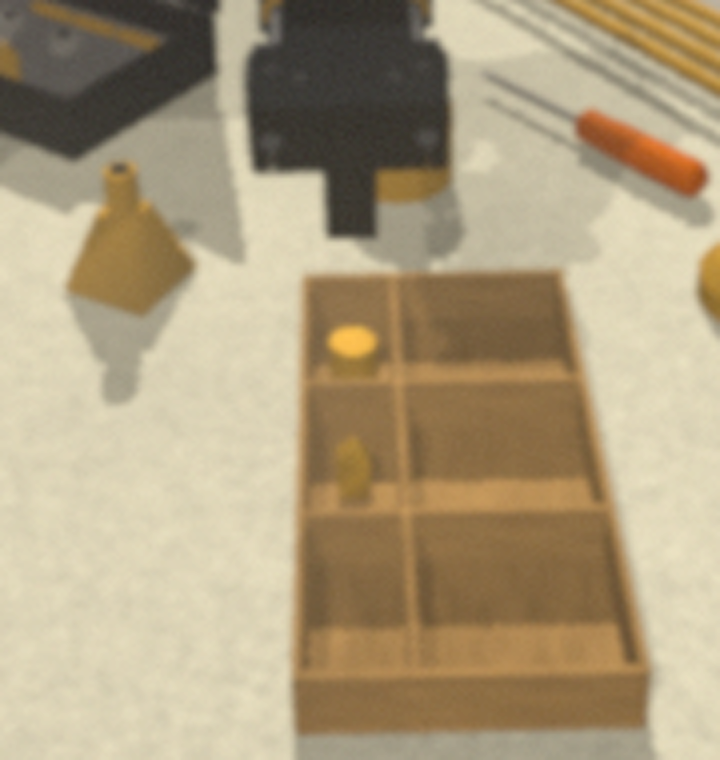

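Both finials stand upright, at (352,350) and (352,468) in the side crop, and neither shade has moved. Going to the drum shade.

```bash
python3 -c "
from h import *
plan([.641,.0265,.13],59)"
```

```text
t 23.3 tcp [ 0.4576 -0.2142  0.1679] yaw(y axis) 58.97 z [ 0.002  0.    -1.   ] w 0.0393 F [-0.4  0.3 -0.6] q [-0.29  0.11  0.69  1.88 -0.07  1.18  1.45]
spin -0.03 then tool d mm [-33.2 300.8  38.3]
```

{"method": "arm_command", "body": {
  "increments": [
    {"gripper": 60, "dx": -0.005, "dy": 0.05, "dz": 0, "spin": 0},
    {"gripper": 60, "dx": -0.005, "dy": 0.05, "dz": 0, "spin": 0},
    {"gripper": 60, "dx": -0.006, "dy": 0.05, "dz": 0, "spin": 0},
    {"gripper": 60, "dx": -0.006, "dy": 0.05, "dz": 0, "spin": 0},
    {"gripper": 60, "dx": -0.006, "dy": 0.05, "dz": 0, "spin": 0},
    {"gripper": 60, "dx": -0.005, "dy": 0.05, "dz": 0, "spin": 0},
    {"gripper": 60, "dx": 0, "dy": 0, "dz": 0.02, "spin": 0},
    {"gripper": 60, "dx": 0, "dy": 0, "dz": 0.018, "spin": 0}
  ]
}}

```text
time: 24.3
ee_pos: [0.639, 0.025, 0.1268]
eef_rot: [0.268, 0.963, -0.001, -0.001]
ft_force: [-0.3, 0.2, 0.9]
width: 0.0523
```

```bash
python3 -c "
from h import *
cams.camera('side');cams.camera('side')
i,im=snap('wrist','w14')
plan([.641,.0265,.056],59)
print(P(i,[[.641,.0265,.078],[.641,.0265,.052]]))
crop(im,'w14c',160,150,400,310,3.3,1.5)
"
```

```text
t 24.45 tcp [0.6387 0.0243 0.1278] yaw(y axis) 58.84 z [-0.003 -0.001 -1.   ] w 0.052 F [ 0.7 -1.1  0.8] q [-0.5   0.46  0.51  1.56 -0.24  1.19  1.09]
spin -0.16 then tool d mm [-1.   3.2 71.8]
[[280.71941592 222.91915334]
 [280.31630758 213.38803116]]
```

View pics/w14c.png

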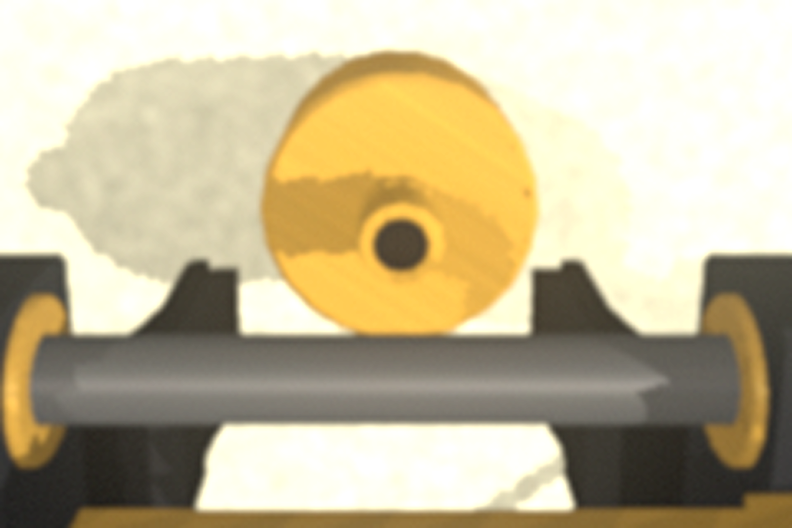

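The drum shade's neck is at (281,224), 1 px from the prediction. Lowering and gripping the neck.

{"method": "arm_command", "body": {
  "increments": [
    {"gripper": 60, "dx": -0.0015, "dy": 0.004, "dz": 0.02, "spin": 0},
    {"gripper": 60, "dx": 0, "dy": 0, "dz": 0.02, "spin": 0},
    {"gripper": 60, "dx": 0, "dy": 0, "dz": 0.02, "spin": 0},
    {"gripper": 60, "dx": 0, "dy": 0, "dz": 0.011, "spin": 0},
    {"gripper": 60, "dx": 0, "dy": 0, "dz": 0, "spin": 0},
    {"gripper": 60, "dx": 0, "dy": 0, "dz": 0, "spin": 0},
    {"gripper": 0, "dx": 0, "dy": 0, "dz": 0, "spin": 0},
    {"gripper": 0, "dx": 0, "dy": 0, "dz": 0, "spin": 0}
  ],
  "grip_force": 35
}}

```text
time: 25.45
ee_pos: [0.6437, 0.0286, 0.0589]
eef_rot: [0.268, 0.964, 0.0, 0.0]
ft_force: [-0.3, 1.2, -0.7]
width: 0.0394
```

{"method": "arm_command", "body": {
  "increments": [
    {"gripper": 0, "dx": 0, "dy": 0, "dz": 0, "spin": 0},
    {"gripper": 0, "dx": 0, "dy": 0, "dz": 0, "spin": 0},
    {"gripper": 0, "dx": 0, "dy": 0, "dz": 0, "spin": 0},
    {"gripper": 0, "dx": 0, "dy": 0, "dz": -0.02, "spin": 0},
    {"gripper": 0, "dx": 0, "dy": 0, "dz": -0.03, "spin": 0},
    {"gripper": 0, "dx": 0, "dy": 0, "dz": -0.03, "spin": 0},
    {"gripper": 0, "dx": 0, "dy": 0, "dz": 0, "spin": 0},
    {"gripper": 0, "dx": 0, "dy": 0, "dz": 0, "spin": 0}
  ]
}}

```text
time: 26.45
ee_pos: [0.6431, 0.0287, 0.1382]
eef_rot: [0.268, 0.964, 0.0, -0.0]
ft_force: [0.1, 0.1, -1.9]
width: 0.019
```

```bash
python3 -c "
from h import *
i,im=snap('side','s15');crop(im,'s15c',200,100,380,370,3,1.4)
plan([.5638,-.173,.14],59)
"
```

```text
t 26.5 tcp [0.6429 0.0286 0.1376] yaw(y axis) 58.97 z [-0.001  0.    -1.   ] w 0.0189 F [ 0.6  0.2 -2.1] q [-0.5   0.46  0.52  1.54 -0.24  1.21  1.08]
spin -0.03 then tool d mm [ -36.1 -213.6   -2.3]
```

View pics/s15c.png

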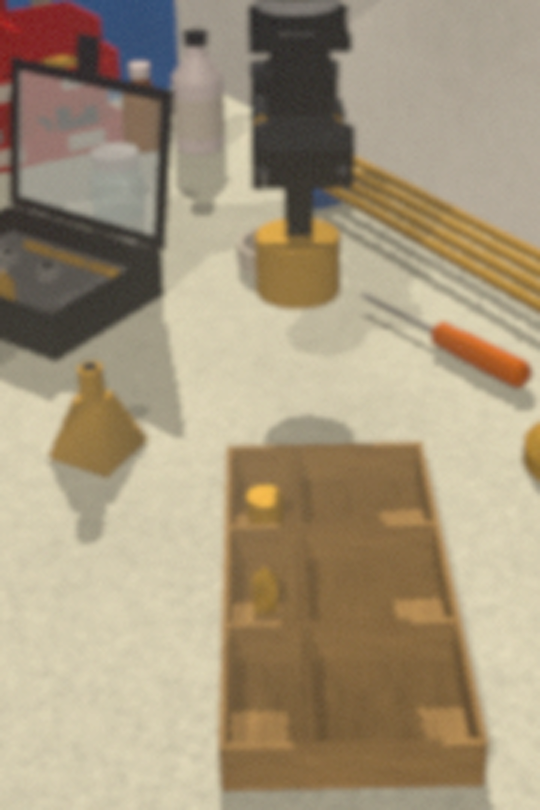

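The drum shade is lifted, at (297,265), and clear of the bench. Carrying it to bay2.

{"method": "arm_command", "body": {
  "increments": [
    {"gripper": 0, "dx": -0.006, "dy": -0.035, "dz": 0, "spin": 0},
    {"gripper": 0, "dx": -0.006, "dy": -0.035, "dz": 0, "spin": 0},
    {"gripper": 0, "dx": -0.006, "dy": -0.036, "dz": 0, "spin": 0},
    {"gripper": 0, "dx": -0.006, "dy": -0.036, "dz": 0, "spin": 0},
    {"gripper": 0, "dx": -0.006, "dy": -0.036, "dz": 0, "spin": 0},
    {"gripper": 0, "dx": -0.006, "dy": -0.034, "dz": 0, "spin": 0},
    {"gripper": 0, "dx": 0, "dy": 0, "dz": 0, "spin": 0},
    {"gripper": 0, "dx": 0, "dy": 0, "dz": 0, "spin": 0}
  ]
}}

```text
time: 27.5
ee_pos: [0.5648, -0.171, 0.1377]
eef_rot: [0.267, 0.964, 0.0, -0.001]
ft_force: [-0.1, 0.6, -2.3]
width: 0.0191
```

```bash
python3 -c "
from h import *
i,im=snap('wrist','w16')
plan([.5638,-.173,.060],59)
i,im=snap('side','s16');crop(im,'s16c',200,100,380,370,3,1.4)
t=np.array([.4944,-.2410]);a=np.radians(-31);Rc=np.array([[np.cos(a),-np.sin(a)],[np.sin(a),np.cos(a)]])
i=cams.camera_info('wrist')
print(P(i,[np.r_[t+Rc@p,.034] for p in [(-.0735,.143),(-.0735,-.143),(-.0735,.049),(-.0735,-.049)]]))
"
```

```text
t 27.55 tcp [ 0.5651 -0.1705  0.1378] yaw(y axis) 59.03 z [-0.001  0.001 -1.   ] w 0.0192 F [ 0.5  1.  -0.7] q [-0.27  0.35  0.6   1.69 -0.21  1.16  1.41]
spin 0.03 then tool d mm [-0.3 -2.8 77.8]
[[329.46240996  91.85746257]
 [ -5.41271951  91.75494373]
 [219.54486501  91.82381236]
 [104.79754237  91.78868356]]
```

View pics/w16.png

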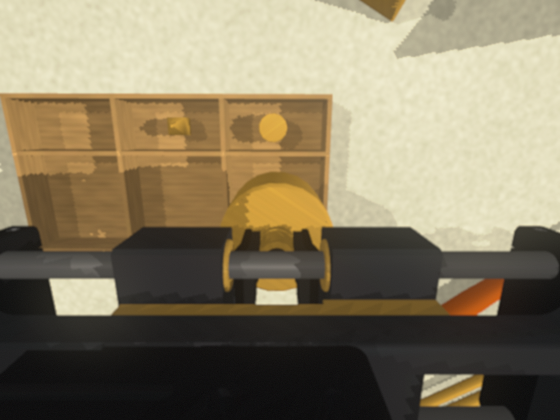

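View pics/s16c.png

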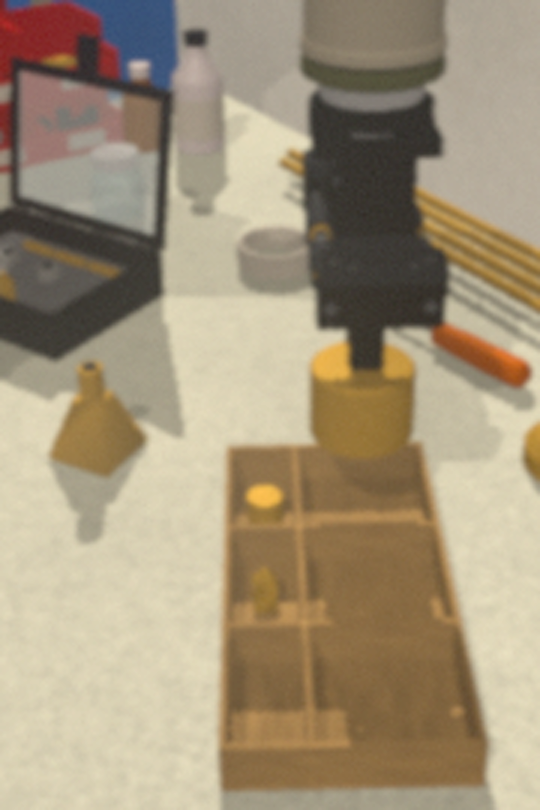

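The wrist view shows the carton's near corner at (333,95), so the shade's current y suits bay2. I'll shift 2 mm further in and lower it.

{"method": "arm_command", "body": {
  "increments": [
    {"gripper": 0, "dx": -0.002, "dy": 0, "dz": 0.02, "spin": 0},
    {"gripper": 0, "dx": 0, "dy": 0, "dz": 0.02, "spin": 0},
    {"gripper": 0, "dx": 0, "dy": 0, "dz": 0.02, "spin": 0},
    {"gripper": 0, "dx": 0, "dy": 0, "dz": 0.01, "spin": 0},
    {"gripper": 0, "dx": 0, "dy": 0, "dz": 0.005, "spin": 0},
    {"gripper": 0, "dx": 0, "dy": 0, "dz": 0, "spin": 0},
    {"gripper": 0, "dx": 0, "dy": 0, "dz": 0, "spin": 0},
    {"gripper": 0, "dx": 0, "dy": 0, "dz": 0, "spin": 0}
  ]
}}

```text
time: 28.6
ee_pos: [0.567, -0.1727, 0.0639]
eef_rot: [0.268, 0.964, 0.0, 0.0]
ft_force: [-0.1, 0.2, -2.0]
width: 0.0189
```

```bash
python3 -c "
from h import *
st()
i,im=snap('side','s17');crop(im,'s17c',200,100,380,370,3,1.4)
"
```

```text
t 28.6 tcp [ 0.567  -0.1727  0.0639] yaw(y axis) 58.97 z [ 0.001  0.    -1.   ] w 0.0189 F [-0.1  0.2 -2. ] q [-0.24  0.44  0.57  1.75 -0.27  1.03  1.46]
```

View pics/s17c.png

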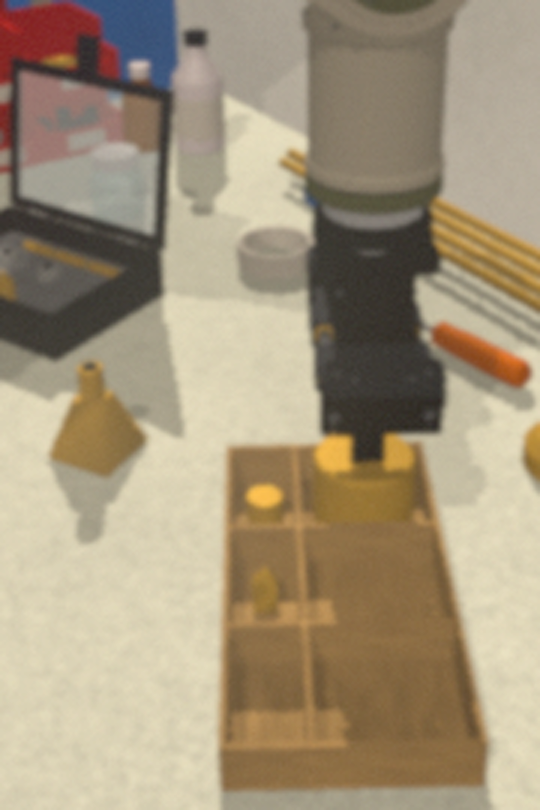

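The shade is inside bay2 and still hanging free by 1–3 mm. Lowering the rest and releasing.

{"method": "arm_command", "body": {
  "increments": [
    {"gripper": 0, "dx": 0, "dy": 0, "dz": 0.002, "spin": 0},
    {"gripper": 0, "dx": 0, "dy": 0, "dz": 0.001, "spin": 0},
    {"gripper": 0, "dx": 0, "dy": 0, "dz": 0, "spin": 0},
    {"gripper": 45, "dx": 0, "dy": 0, "dz": 0, "spin": 0},
    {"gripper": 45, "dx": 0, "dy": 0, "dz": 0, "spin": 0},
    {"gripper": 45, "dx": 0, "dy": 0, "dz": 0, "spin": 0},
    {"gripper": 45, "dx": 0, "dy": 0, "dz": -0.02, "spin": 0},
    {"gripper": 45, "dx": 0, "dy": 0, "dz": -0.03, "spin": 0}
  ]
}}

```text
time: 29.65
ee_pos: [0.5663, -0.1728, 0.1115]
eef_rot: [0.268, 0.964, -0.0, -0.001]
ft_force: [0.4, -0.5, 0.1]
width: 0.0387
```

{"method": "arm_command", "body": {
  "increments": [
    {"gripper": 60, "dx": 0, "dy": 0, "dz": -0.03, "spin": 0},
    {"gripper": 60, "dx": 0, "dy": 0, "dz": -0.02, "spin": 0},
    {"gripper": 60, "dx": 0.02, "dy": 0.03, "dz": 0, "spin": 0},
    {"gripper": 60, "dx": 0.03, "dy": 0.03, "dz": 0, "spin": 0},
    {"gripper": 60, "dx": 0.03, "dy": 0.03, "dz": 0, "spin": 0},
    {"gripper": 60, "dx": 0, "dy": 0, "dz": 0, "spin": 0},
    {"gripper": 60, "dx": 0, "dy": 0, "dz": 0, "spin": 0},
    {"gripper": 60, "dx": 0, "dy": 0, "dz": 0, "spin": 0}
  ]
}}

```text
time: 30.65
ee_pos: [0.5448, -0.0558, 0.1609]
eef_rot: [0.269, 0.963, -0.0, 0.0]
ft_force: [0.2, 0.4, -0.1]
width: 0.0521
```

```bash
python3 loc.py t18; python3 -c "
from h import *
snap('wrist','w18')
plan([.4413,.0125,.13],59)"
```

```text
t 30.75 tcp [ 0.5446 -0.0555  0.1606] yaw(y axis) 58.86 z [ 0. -0. -1.] w 0.0522 F [ 0.5 -0.7  0.2] q [-0.47  0.22  0.56  1.78 -0.13  1.18  1.15]
t 30.8 tcp [ 0.5446 -0.0553  0.1605] yaw(y axis) 58.87 z [-0. -0. -1.] w 0.052 F [-0.6  0.8 -0.4] q [-0.47  0.22  0.56  1.78 -0.13  1.18  1.15]
spin -0.13 then tool d mm [123.5   4.9  30.5]
```

View pics/t18a.png

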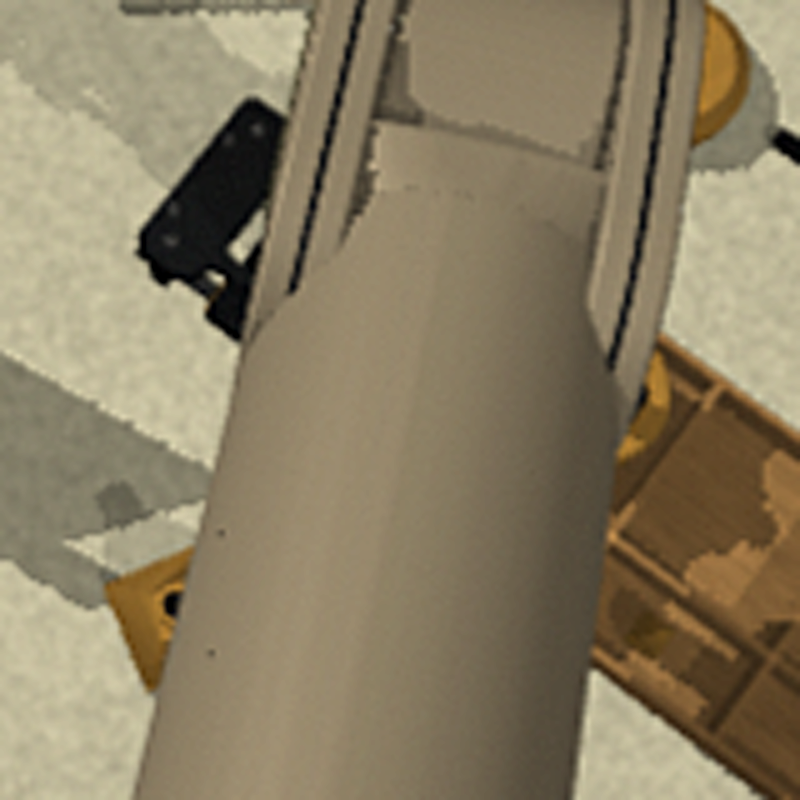

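View pics/t18b.png

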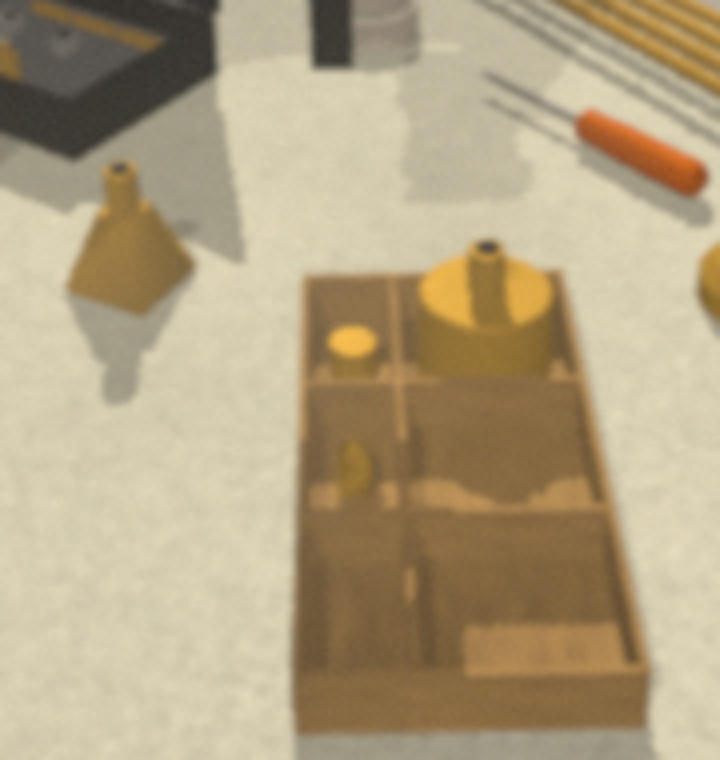

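View pics/w18.png

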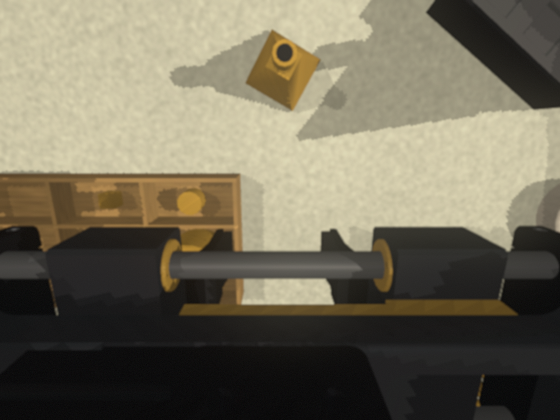

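The drum shade sits upright in bay2 at (487,310). The pyramid shade is unmoved, with its neck at (284,52) in the wrist view. Going to it.

{"method": "arm_command", "body": {
  "increments": [
    {"gripper": 60, "dx": 0.03, "dy": 0.005, "dz": 0, "spin": 0},
    {"gripper": 60, "dx": 0.03, "dy": 0, "dz": 0, "spin": 0},
    {"gripper": 60, "dx": 0.03, "dy": 0, "dz": 0, "spin": 0},
    {"gripper": 60, "dx": 0.033, "dy": 0, "dz": 0, "spin": 0},
    {"gripper": 60, "dx": 0, "dy": 0, "dz": 0.03, "spin": 0},
    {"gripper": 60, "dx": 0, "dy": 0, "dz": 0, "spin": 0},
    {"gripper": 60, "dx": 0, "dy": 0, "dz": 0, "spin": 0},
    {"gripper": 60, "dx": 0, "dy": 0, "dz": 0, "spin": 0}
  ]
}}

```text
time: 31.8
ee_pos: [0.4425, 0.0131, 0.1312]
eef_rot: [0.268, 0.963, 0.0, 0.0]
ft_force: [0.7, -0.3, 0.1]
width: 0.0526
```

```bash
python3 -c "
from h import *
i,im=snap('wrist','w19')
plan([.4413,.0125,.056],59)
print(P(i,[[.4413,.0125,.078]]))
crop(im,'w19c',160,150,400,310,3.3,1.5)
"
```

```text
t 31.85 tcp [0.4424 0.0132 0.1311] yaw(y axis) 58.93 z [ 0.001  0.    -1.   ] w 0.0522 F [ 0.5 -0.   0.8] q [-0.62 -0.02  0.49  2.06  0.01  1.1   0.89]
spin -0.07 then tool d mm [ 0.6 -1.2 75.1]
[[274.27354947 217.80919555]]
```

View pics/w19c.png

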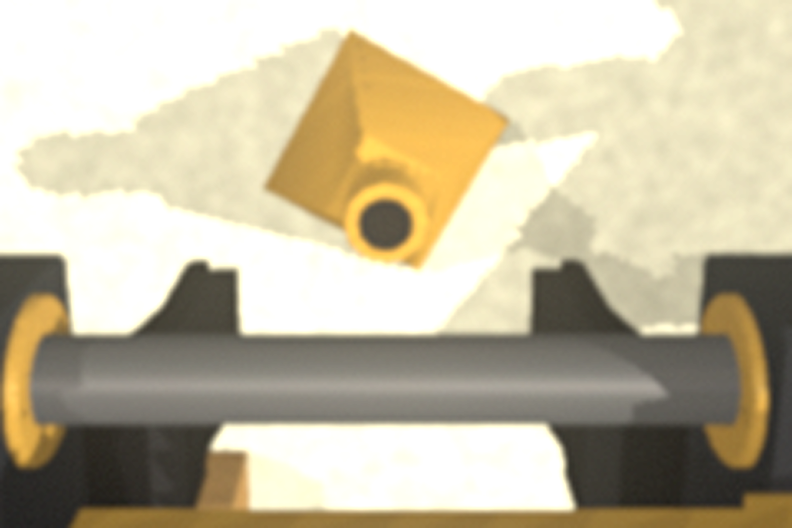

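{"method": "arm_command", "body": {
  "increments": [
    {"gripper": 60, "dx": 0.0005, "dy": 0.001, "dz": 0.02, "spin": 0},
    {"gripper": 60, "dx": 0, "dy": 0, "dz": 0.02, "spin": 0},
    {"gripper": 60, "dx": 0, "dy": 0, "dz": 0.02, "spin": 0},
    {"gripper": 60, "dx": 0, "dy": 0, "dz": 0.014, "spin": 0},
    {"gripper": 60, "dx": 0, "dy": 0, "dz": 0, "spin": 0},
    {"gripper": 60, "dx": 0, "dy": 0, "dz": 0, "spin": 0},
    {"gripper": 0, "dx": 0, "dy": 0, "dz": 0, "spin": 0},
    {"gripper": 0, "dx": 0, "dy": 0, "dz": 0, "spin": 0}
  ]
}}

```text
time: 32.85
ee_pos: [0.4421, 0.0146, 0.0568]
eef_rot: [0.268, 0.964, 0.0, 0.0]
ft_force: [-1.1, 0.3, 0.5]
width: 0.0398
```

{"method": "arm_command", "body": {
  "increments": [
    {"gripper": 0, "dx": 0, "dy": 0, "dz": 0, "spin": 0},
    {"gripper": 0, "dx": 0, "dy": 0, "dz": 0, "spin": 0},
    {"gripper": 0, "dx": 0, "dy": 0, "dz": 0, "spin": 0},
    {"gripper": 0, "dx": 0, "dy": 0, "dz": -0.02, "spin": 0},
    {"gripper": 0, "dx": 0, "dy": 0, "dz": -0.03, "spin": 0},
    {"gripper": 0, "dx": 0, "dy": 0, "dz": -0.04, "spin": 0},
    {"gripper": 0, "dx": 0, "dy": 0, "dz": -0.02, "spin": 0},
    {"gripper": 0, "dx": 0, "dy": 0, "dz": 0, "spin": 0}
  ]
}}

```text
time: 33.85
ee_pos: [0.4426, 0.0146, 0.1673]
eef_rot: [0.268, 0.964, 0.001, 0.001]
ft_force: [0.0, -0.6, -2.5]
width: 0.0189
```

```bash
python3 -c "
from h import *
i,im=snap('side','s20');crop(im,'s20c',180,60,380,370,2.6,1.4)
plan([.5154+.003,-.2536+.001,.16],59)
"
```

```text
t 33.9 tcp [0.4418 0.0145 0.1661] yaw(y axis) 58.96 z [ 0.  0. -1.] w 0.0188 F [-0.2  0.3 -2.6] q [-0.63 -0.06  0.48  2.02  0.03  1.18  0.87]
spin -0.04 then tool d mm [-203.2 -189.6    6. ]
```

View pics/s20c.png

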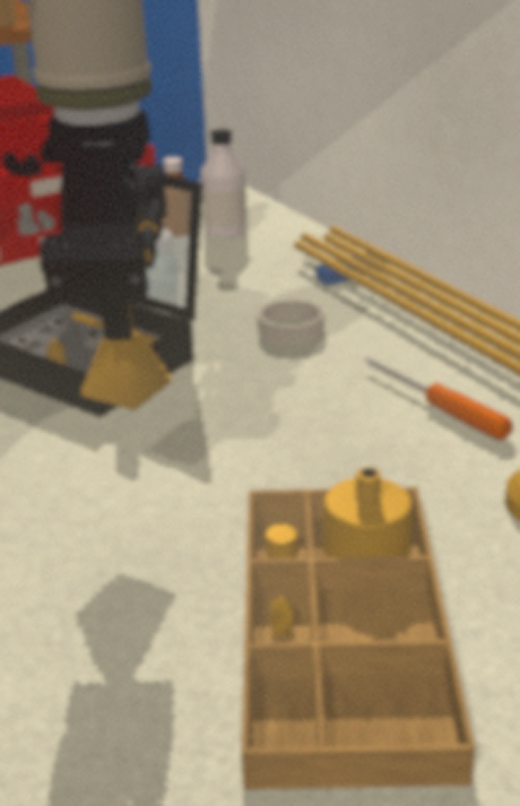

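The pyramid shade is lifted, at (125,370). I'll spin it square with the carton while carrying it to bay1.

```bash
python3 -c "
from h import *
plan([.5154+.003,-.2536+.001,.16],87.4)
"
```

```text
t 33.9 tcp [0.4418 0.0145 0.1661] yaw(y axis) 58.96 z [ 0.  0. -1.] w 0.0188 F [-0.2  0.3 -2.6] q [-0.63 -0.06  0.48  2.02  0.03  1.18  0.87]
spin -28.44 then tool d mm [ -88.6 -263.4    6. ]
```

{"method": "arm_command", "body": {
  "increments": [
    {"gripper": 0, "dx": 0, "dy": 0, "dz": 0, "spin": -9.5},
    {"gripper": 0, "dx": 0, "dy": 0, "dz": 0, "spin": -9.5},
    {"gripper": 0, "dx": 0, "dy": 0, "dz": 0, "spin": -9.4},
    {"gripper": 0, "dx": -0.014, "dy": -0.042, "dz": 0, "spin": 0},
    {"gripper": 0, "dx": -0.015, "dy": -0.044, "dz": 0, "spin": 0},
    {"gripper": 0, "dx": -0.015, "dy": -0.044, "dz": 0, "spin": 0},
    {"gripper": 0, "dx": -0.015, "dy": -0.044, "dz": 0, "spin": 0},
    {"gripper": 0, "dx": -0.015, "dy": -0.044, "dz": 0, "spin": 0}
  ]
}}

```text
time: 34.9
ee_pos: [0.5053, -0.2079, 0.1648]
eef_rot: [0.023, 1.0, -0.0, -0.001]
ft_force: [0.8, -0.4, -0.9]
width: 0.0193
```

{"method": "arm_command", "body": {
  "increments": [
    {"gripper": 0, "dx": -0.0145, "dy": -0.0435, "dz": 0, "spin": 0},
    {"gripper": 0, "dx": 0, "dy": 0, "dz": 0, "spin": 0},
    {"gripper": 0, "dx": 0, "dy": 0, "dz": 0.015, "spin": 0},
    {"gripper": 0, "dx": 0, "dy": 0, "dz": 0.015, "spin": 0},
    {"gripper": 0, "dx": 0, "dy": 0, "dz": 0, "spin": 0},
    {"gripper": 0, "dx": 0, "dy": 0, "dz": 0, "spin": 0},
    {"gripper": 0, "dx": 0, "dy": 0, "dz": 0, "spin": 0},
    {"gripper": 0, "dx": 0, "dy": 0, "dz": 0, "spin": 0}
  ]
}}

```text
time: 35.9
ee_pos: [0.5184, -0.2509, 0.1368]
eef_rot: [0.023, 1.0, 0.0, 0.0]
ft_force: [-0.1, 0.7, -2.4]
width: 0.0188
```

```bash
python3 -c "
from h import *
i,im=snap('wrist','w21')
plan([.5154+.003,-.2536+.001,.062],87.4)
i,im=snap('side','s21');crop(im,'s21c',200,100,380,370,3,1.4)
"
```

```text
t 35.95 tcp [ 0.5184 -0.2508  0.1367] yaw(y axis) 87.36 z [ 0.001  0.    -1.   ] w 0.0193 F [-0.3 -0.  -0.5] q [-0.25  0.35  0.75  1.74 -0.26  1.16  2.11]
spin -0.04 then tool d mm [-0.  -1.8 74.7]
```

View pics/w21.png

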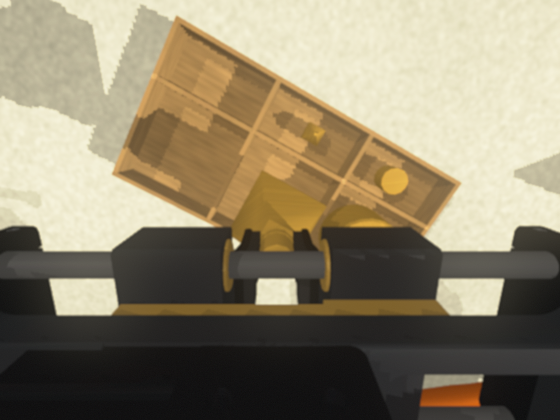

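View pics/s21c.png

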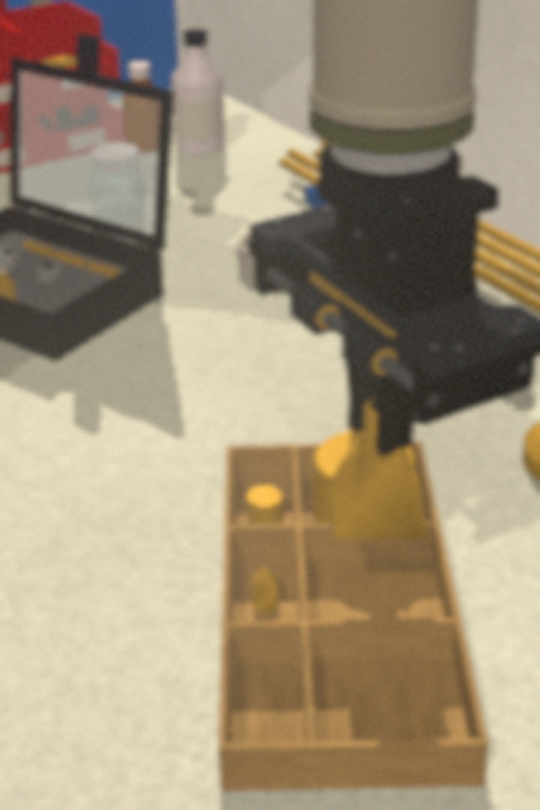

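```bash
python3 -c "
from m import *
i=cams.camera_info('wrist')
W=[onz(i,u,.034) for u in ((178,17),(459,183),(115,173))]
a,t,Rm,res=fit([(-.0735,-.143),(-.0735,.143),(.0735,-.143)],W)
print(np.degrees(a),t,res, 'bay1',Rm@[.0245,0]+t)
s,_=st(); print('tcp in carton',Rm.T@(s['ee_pos'][:2]-t), 'drum',Rm.T@(np.array([.567,-.1727])-t))
"
```

```text
-31.452859191702085 [ 0.49646732 -0.23889652] [0.00190361 0.00369367 0.00348129] bay1 [ 0.51736753 -0.25168054]
t 36.0 tcp [ 0.5184 -0.2508  0.1367] yaw(y axis) 87.36 z [ 0.001  0.    -1.   ] w 0.0193 F [ 0.6  0.2 -0.9] q [-0.25  0.35  0.75  1.74 -0.26  1.16  2.11]
tcp in carton [0.02490002 0.0012315 ] drum [0.02562816 0.09327398]
```

The wrist view puts the TCP within about 1 mm of bay1's centre, so I'll lower it.

{"method": "arm_command", "body": {
  "increments": [
    {"gripper": 0, "dx": 0, "dy": -0.001, "dz": 0.02, "spin": 0},
    {"gripper": 0, "dx": 0, "dy": 0, "dz": 0.02, "spin": 0},
    {"gripper": 0, "dx": 0, "dy": 0, "dz": 0.02, "spin": 0},
    {"gripper": 0, "dx": 0, "dy": 0, "dz": 0.01, "spin": 0},
    {"gripper": 0, "dx": 0, "dy": 0, "dz": 0.005, "spin": 0},
    {"gripper": 0, "dx": 0, "dy": 0, "dz": 0, "spin": 0},
    {"gripper": 0, "dx": 0, "dy": 0, "dz": 0, "spin": 0},
    {"gripper": 0, "dx": 0, "dy": 0, "dz": 0, "spin": 0}
  ]
}}

```text
time: 37.0
ee_pos: [0.5185, -0.2518, 0.0618]
eef_rot: [0.023, 1.0, 0.0, 0.0]
ft_force: [0.0, -0.3, -1.4]
width: 0.019
```

```bash
python3 -c "
from h import *
st()
i,im=snap('side','s22');crop(im,'s22c',200,100,380,370,3,1.4)
"
```

```text
t 37.0 tcp [ 0.5185 -0.2518  0.0618] yaw(y axis) 87.36 z [ 0.001  0.    -1.   ] w 0.019 F [ 0.  -0.3 -1.4] q [-0.2   0.44  0.71  1.8  -0.34  1.02  2.16]
```

View pics/s22c.png

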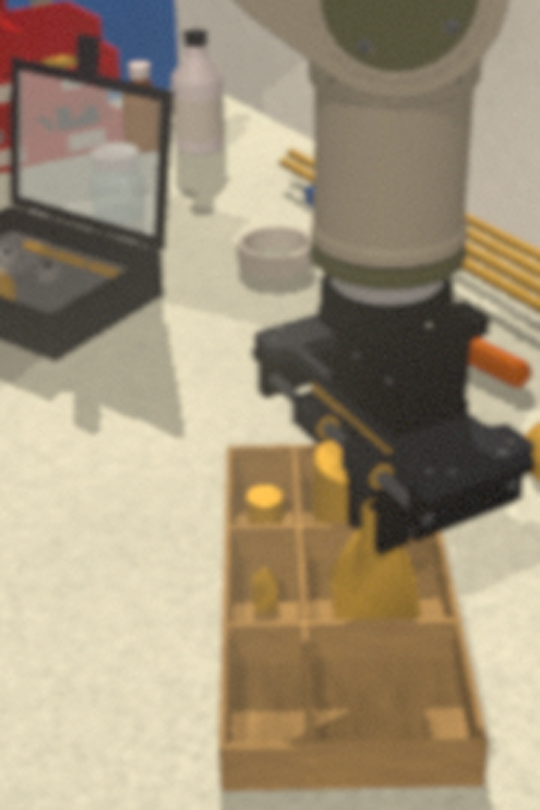

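The pyramid shade is in bay1, about 1 mm above the floor. Releasing and rising.

{"method": "arm_command", "body": {
  "increments": [
    {"gripper": 0, "dx": 0, "dy": 0, "dz": 0.001, "spin": 0},
    {"gripper": 0, "dx": 0, "dy": 0, "dz": 0, "spin": 0},
    {"gripper": 42, "dx": 0, "dy": 0, "dz": 0, "spin": 0},
    {"gripper": 42, "dx": 0, "dy": 0, "dz": 0, "spin": 0},
    {"gripper": 42, "dx": 0, "dy": 0, "dz": 0, "spin": 0},
    {"gripper": 42, "dx": 0, "dy": 0, "dz": -0.02, "spin": 0},
    {"gripper": 42, "dx": 0, "dy": 0, "dz": -0.04, "spin": 0},
    {"gripper": 42, "dx": 0, "dy": 0, "dz": -0.05, "spin": 0}
  ]
}}

```text
time: 38.05
ee_pos: [0.5177, -0.2519, 0.1724]
eef_rot: [0.023, 1.0, -0.0, -0.0]
ft_force: [0.3, 0.4, 0.4]
width: 0.037
```

```bash
python3 -c "
from h import *
i,im=snap('wrist','w23')
plan([.5955,.3290,.275],112.75)
"
```

```text
t 38.1 tcp [ 0.5203 -0.2539  0.1795] yaw(y axis) 87.28 z [ 0.008 -0.002 -1.   ] w 0.0363 F [ 2.6 -2.8  5.7] q [-0.27  0.31  0.78  1.69 -0.23  1.23  2.09]
spin -25.47 then tool d mm [-295.5  508.3  -94.1]
```

View pics/w23.png

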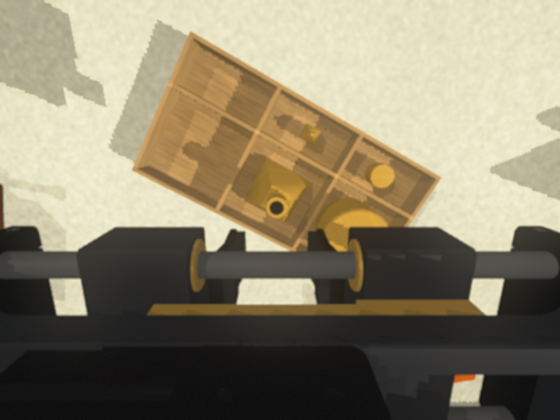

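The pyramid shade is upright in bay1, its neck at (277,207), and both pairs are in place. Now back to the lid, rising first and spinning last because of joint 7.

```bash
python3 -c "
from h import *
go([.5945,.3275,.275])
"
```

```text
t 38.1 tcp [ 0.5203 -0.2539  0.1795] yaw(y axis) 87.28 z [ 0.008 -0.002 -1.   ] w 0.0363 F [ 2.6 -2.8  5.7] q [-0.27  0.31  0.78  1.69 -0.23  1.23  2.09]
tool d (mm) [-47.3 584.  -96.3]
```

{"method": "arm_command", "body": {
  "increments": [
    {"gripper": 60, "dx": 0, "dy": 0, "dz": -0.045, "spin": 0},
    {"gripper": 60, "dx": 0, "dy": 0, "dz": -0.045, "spin": 0},
    {"gripper": 60, "dx": -0.004, "dy": 0.05, "dz": 0, "spin": 0},
    {"gripper": 60, "dx": -0.004, "dy": 0.05, "dz": 0, "spin": 0},
    {"gripper": 60, "dx": -0.004, "dy": 0.05, "dz": 0, "spin": 0},
    {"gripper": 60, "dx": -0.004, "dy": 0.05, "dz": 0, "spin": 0},
    {"gripper": 60, "dx": -0.004, "dy": 0.05, "dz": 0, "spin": 0},
    {"gripper": 60, "dx": -0.004, "dy": 0.05, "dz": 0, "spin": 0}
  ]
}}

```text
time: 39.1
ee_pos: [0.5561, 0.048, 0.2619]
eef_rot: [0.023, 1.0, 0.0, 0.001]
ft_force: [0.7, 0.8, -0.1]
width: 0.0522
```

```bash
python3 -c "
from h import *
i,im=snap('side','s24')
plan([.5945,.3275,.275],112.75)
"
```

```text
t 39.15 tcp [0.5562 0.0564 0.2612] yaw(y axis) 87.82 z [ 0.001  0.003 -1.   ] w 0.0521 F [-0.   6.3 -0.6] q [-0.71  0.18  0.6   1.61 -0.1   1.39  1.44]
spin -24.93 then tool d mm [-140.1  235.2  -13. ]
```

{"method": "arm_command", "body": {
  "increments": [
    {"gripper": 60, "dx": 0, "dy": 0, "dz": -0.013, "spin": -10},
    {"gripper": 60, "dx": 0, "dy": 0, "dz": 0, "spin": -10},
    {"gripper": 60, "dx": 0, "dy": 0, "dz": 0, "spin": -5.4},
    {"gripper": 60, "dx": -0.028, "dy": 0.047, "dz": 0, "spin": 0},
    {"gripper": 60, "dx": -0.028, "dy": 0.047, "dz": 0, "spin": 0},
    {"gripper": 60, "dx": -0.028, "dy": 0.047, "dz": 0, "spin": 0},
    {"gripper": 60, "dx": -0.028, "dy": 0.047, "dz": 0, "spin": 0},
    {"gripper": 60, "dx": -0.013, "dy": 0.045, "dz": 0, "spin": 0}
  ]
}}

```text
time: 40.15
ee_pos: [0.5814, 0.3114, 0.2743]
eef_rot: [-0.197, 0.98, -0.0, 0.001]
ft_force: [0.7, 0.9, -0.6]
width: 0.0523
```

```bash
python3 -c "
from h import *
cams.camera('side');cams.camera('side')
plan([.5945,.3275,.275],112.75)
i,im=snap('wrist','w25')
i,im=snap('side','s25');crop(im,'s25c',130,40,330,260,2.7,1.4)
i,im=snap('top','t25');crop(im,'t25c',100,150,230,290,5)
"
```

```text
t 40.25 tcp [0.5789 0.3164 0.2734] yaw(y axis) 113.22 z [-0.001  0.002 -1.   ] w 0.0526 F [-0.4 -0.3  0.3] q [-0.88  0.41  0.44  1.3  -0.17  1.47  1.52]
spin 0.47 then tool d mm [-18.7   4.2  -1.6]
```

View pics/w25.png

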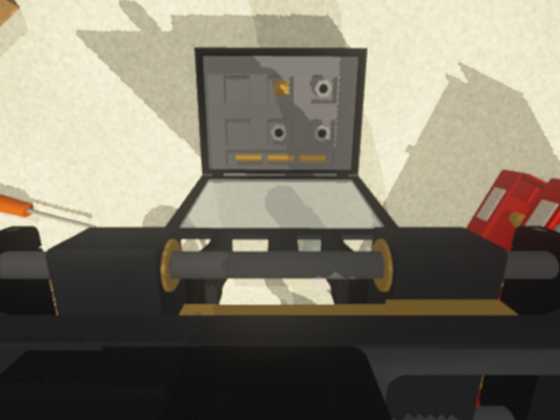

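View pics/s25c.png

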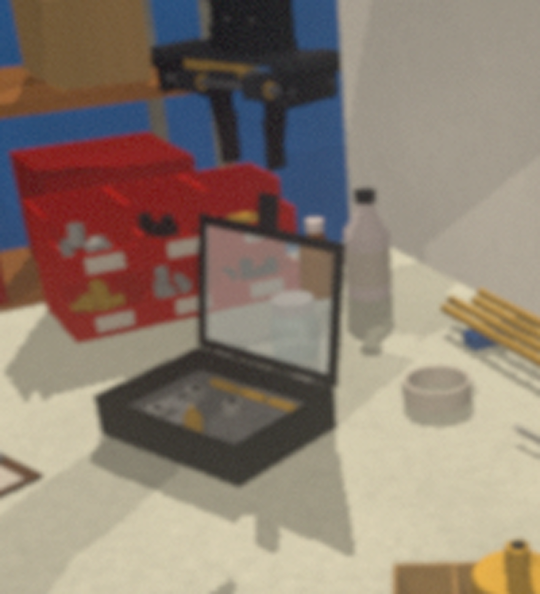

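The tray holds only the cone finial at (283,88) and the three nuts. The open lid's tab is at (268,212) in the side crop. I'll lower over the tab.

{"method": "arm_command", "body": {
  "increments": [
    {"gripper": 60, "dx": -0.018, "dy": 0.0035, "dz": 0, "spin": 0.5},
    {"gripper": 60, "dx": 0, "dy": 0, "dz": 0, "spin": 0},
    {"gripper": 60, "dx": 0, "dy": 0, "dz": 0, "spin": 0},
    {"gripper": 60, "dx": 0, "dy": 0, "dz": 0.015, "spin": 0},
    {"gripper": 60, "dx": 0, "dy": 0, "dz": 0.015, "spin": 0},
    {"gripper": 60, "dx": 0, "dy": 0, "dz": 0, "spin": 0},
    {"gripper": 60, "dx": 0, "dy": 0, "dz": 0, "spin": 0},
    {"gripper": 60, "dx": 0, "dy": 0, "dz": 0, "spin": 0}
  ]
}}

```text
time: 41.4
ee_pos: [0.5965, 0.3202, 0.244]
eef_rot: [-0.193, 0.981, 0.0, 0.0]
ft_force: [-0.7, 0.1, 0.4]
width: 0.052
```

```bash
python3 -c "
from h import *
plan([.5945,.3268,.207],112.75)
i,im=snap('side','s26');crop(im,'s26c',180,60,280,180,6,1.4)
i,im=snap('wrist','w26');crop(im,'w26c',160,150,400,330,3.3,1.3)
"
```

```text
t 41.4 tcp [0.5965 0.3202 0.244 ] yaw(y axis) 112.26 z [ 0.001  0.    -1.   ] w 0.052 F [-0.7  0.1  0.4] q [-0.86  0.46  0.44  1.29 -0.19  1.43  1.53]
spin -0.49 then tool d mm [-0.6  6.8 37. ]
```

View pics/s26c.png

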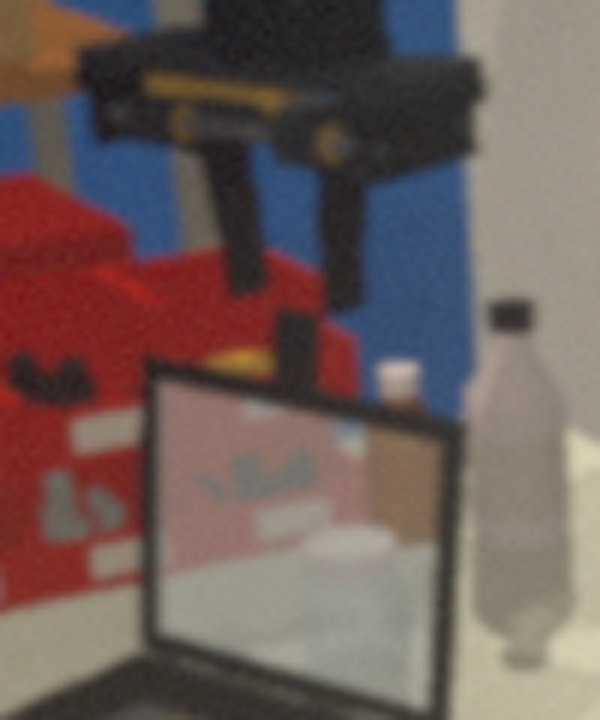

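View pics/w26c.png

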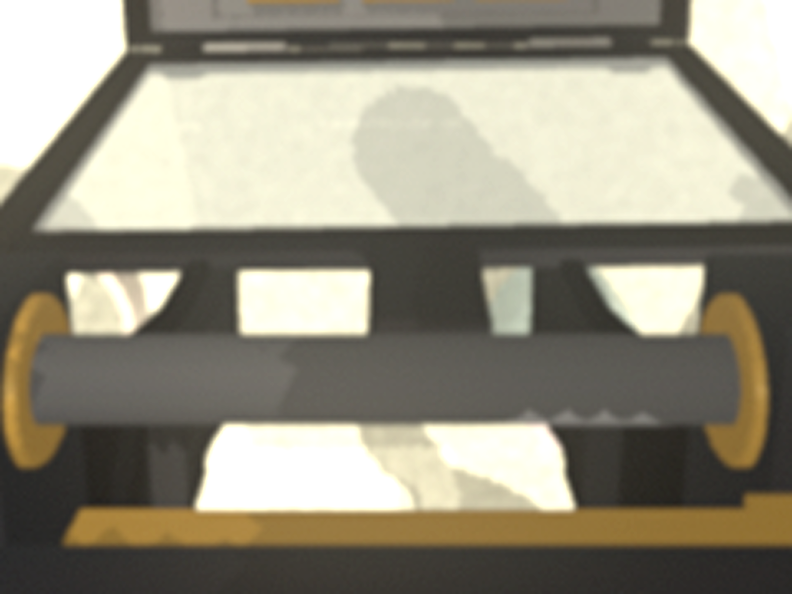

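The wrist crop shows the tab (columns 370–485) about 7 mm right of the jaw centre (386), which agrees with the planned dy of 6.8 mm.

{"method": "arm_command", "body": {
  "increments": [
    {"gripper": 60, "dx": 0, "dy": 0.007, "dz": 0, "spin": -0.5},
    {"gripper": 60, "dx": 0, "dy": 0, "dz": 0, "spin": 0},
    {"gripper": 60, "dx": 0, "dy": 0, "dz": 0.02, "spin": 0},
    {"gripper": 60, "dx": 0, "dy": 0, "dz": 0.017, "spin": 0},
    {"gripper": 60, "dx": 0, "dy": 0, "dz": 0, "spin": 0},
    {"gripper": 0, "dx": 0, "dy": 0, "dz": 0, "spin": 0},
    {"gripper": 0, "dx": 0, "dy": 0, "dz": 0, "spin": 0},
    {"gripper": 0, "dx": 0, "dy": 0, "dz": 0, "spin": 0}
  ],
  "grip_force": 15
}}

```text
time: 42.5
ee_pos: [0.5939, 0.3267, 0.207]
eef_rot: [-0.197, 0.98, 0.0, 0.0]
ft_force: [0.2, -0.6, -0.0]
width: 0.03
```

```bash
python3 -c "
from h import *
st()
t=np.linspace(1.75,0,17);x=179*np.cos(t);z=179*np.sin(t)
print(np.c_[np.diff(x),-np.diff(z)].round(1).tolist())"
```

```text
t 42.5 tcp [0.5939 0.3267 0.207 ] yaw(y axis) 112.76 z [ 0.001  0.001 -1.   ] w 0.03 F [ 0.2 -0.6 -0. ] q [-0.87  0.48  0.43  1.35 -0.2   1.36  1.53]
[[19.4, -2.4], [19.6, -0.3], [19.5, 1.8], [19.2, 4.0], [18.6, 6.0], [17.8, 8.0], [16.9, 9.9], [15.7, 11.7], [14.3, 13.3], [12.8, 14.8], [11.1, 16.1], [9.2, 17.2], [7.3, 18.2], [5.3, 18.8], [3.2, 19.3], [1.1, 19.5]]
```

{"method": "arm_command", "body": {
  "increments": [
    {"gripper": 0, "dx": 0, "dy": 0, "dz": 0, "spin": 0},
    {"gripper": 0, "dx": 0, "dy": 0, "dz": 0, "spin": 0},
    {"gripper": 0, "dx": 0.019, "dy": 0, "dz": -0.002, "spin": 0},
    {"gripper": 0, "dx": 0.0195, "dy": 0, "dz": 0, "spin": 0},
    {"gripper": 0, "dx": 0.0195, "dy": 0, "dz": 0.002, "spin": 0},
    {"gripper": 0, "dx": 0.019, "dy": 0, "dz": 0.004, "spin": 0},
    {"gripper": 0, "dx": 0.0185, "dy": 0, "dz": 0.006, "spin": 0},
    {"gripper": 0, "dx": 0.018, "dy": 0, "dz": 0.008, "spin": 0}
  ]
}}

```text
time: 43.5
ee_pos: [0.4884, 0.2835, 0.1885]
eef_rot: [-0.198, 0.98, 0.001, 0.0]
ft_force: [1.8, 6.7, -6.8]
width: 0.0235
```

{"method": "arm_command", "body": {
  "increments": [
    {"gripper": 0, "dx": 0.017, "dy": 0, "dz": 0.01, "spin": 0},
    {"gripper": 0, "dx": 0.0155, "dy": 0, "dz": 0.0117, "spin": 0},
    {"gripper": 0, "dx": 0.0143, "dy": 0, "dz": 0.0133, "spin": 0},
    {"gripper": 0, "dx": 0.0128, "dy": 0, "dz": 0.0148, "spin": 0},
    {"gripper": 0, "dx": 0.011, "dy": 0, "dz": 0.016, "spin": 0},
    {"gripper": 0, "dx": 0.0092, "dy": 0, "dz": 0.0172, "spin": 0},
    {"gripper": 0, "dx": 0, "dy": 0, "dz": 0, "spin": 0},
    {"gripper": 0, "dx": 0, "dy": 0, "dz": 0, "spin": 0}
  ]
}}

```text
time: 44.5
ee_pos: [0.4154, 0.2524, 0.1055]
eef_rot: [-0.198, 0.98, 0.0, 0.0]
ft_force: [-0.4, 5.7, -0.8]
width: 0.0239
```

```bash
python3 -c "
from h import *
st()
i,im=snap('side','s27');crop(im,'s27c',130,60,330,260,3,1.4)"
```

```text
t 44.5 tcp [0.4154 0.2524 0.1055] yaw(y axis) 112.78 z [ 0.     0.001 -1.   ] w 0.0239 F [-0.4  5.7 -0.8] q [-1.02  0.13  0.4   1.98 -0.06  1.04  1.38]
```

View pics/s27c.png

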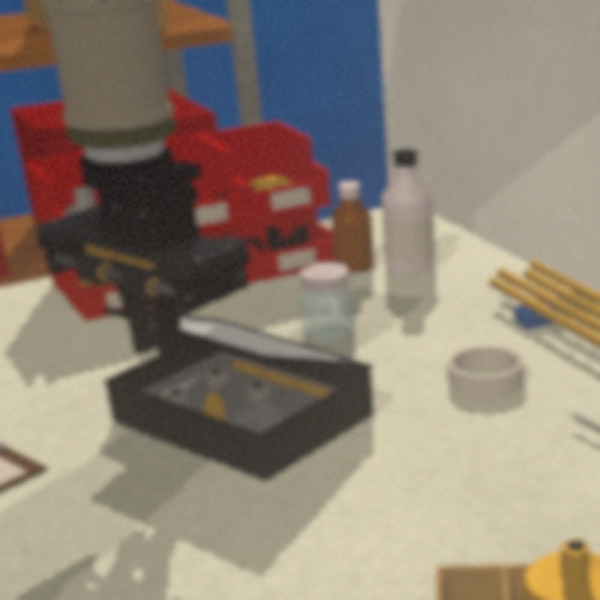

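The lid is following, about 25° open. Lowering it the rest of the way.

{"method": "arm_command", "body": {
  "increments": [
    {"gripper": 0, "dx": 0.0073, "dy": 0, "dz": 0.018, "spin": 0},
    {"gripper": 0, "dx": 0.0053, "dy": 0, "dz": 0.0185, "spin": 0},
    {"gripper": 0, "dx": 0.0025, "dy": 0, "dz": 0.013, "spin": 0},
    {"gripper": 0, "dx": 0.0012, "dy": 0, "dz": 0.012, "spin": 0},
    {"gripper": 0, "dx": 0.0005, "dy": 0, "dz": 0.008, "spin": 0},
    {"gripper": 0, "dx": 0, "dy": 0, "dz": 0.003, "spin": 0},
    {"gripper": 0, "dx": 0, "dy": 0, "dz": 0, "spin": 0},
    {"gripper": 0, "dx": 0, "dy": 0, "dz": 0, "spin": 0}
  ]
}}

```text
time: 45.55
ee_pos: [0.3999, 0.2459, 0.033]
eef_rot: [-0.197, 0.98, 0.0, 0.0]
ft_force: [-1.7, 5.2, 0.3]
width: 0.0236
```

{"method": "arm_command", "body": {
  "increments": [
    {"gripper": 60, "dx": 0, "dy": 0, "dz": 0, "spin": 0},
    {"gripper": 60, "dx": 0, "dy": 0, "dz": 0, "spin": 0},
    {"gripper": 60, "dx": 0, "dy": 0, "dz": 0, "spin": 0},
    {"gripper": 60, "dx": 0, "dy": 0, "dz": -0.02, "spin": 0},
    {"gripper": 60, "dx": 0, "dy": 0, "dz": -0.04, "spin": 0},
    {"gripper": 60, "dx": 0, "dy": 0, "dz": -0.05, "spin": 0},
    {"gripper": 60, "dx": 0, "dy": 0, "dz": -0.05, "spin": 0},
    {"gripper": 60, "dx": 0, "dy": 0, "dz": 0, "spin": 0}
  ]
}}

```text
time: 46.55
ee_pos: [0.4017, 0.2464, 0.1965]
eef_rot: [-0.197, 0.98, 0.002, 0.003]
ft_force: [0.4, 0.5, -0.8]
width: 0.0521
```

```bash
python3 -c "
from h import *
st()
i,im=snap('side','s28');crop(im,'s28c',130,130,380,370,3,1.4)
i,im=snap('top','t28');crop(im,'t28c',230,150,460,340,3.4,1.6)"
```

```text
t 46.55 tcp [0.4017 0.2464 0.1965] yaw(y axis) 112.73 z [ 0.005  0.005 -1.   ] w 0.0521 F [ 0.4  0.5 -0.8] q [-1.05 -0.01  0.4   1.91  0.    1.24  1.32]
```

View pics/s28c.png

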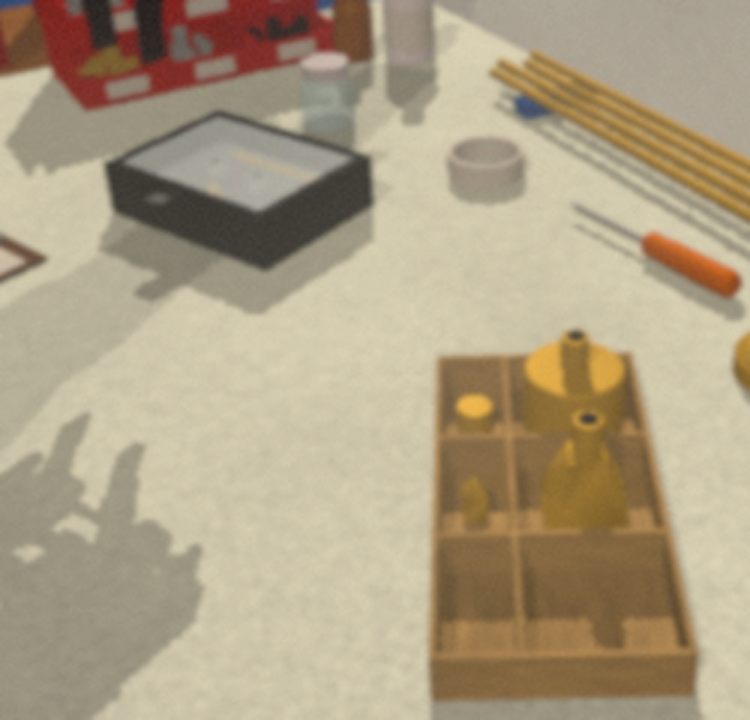

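View pics/t28c.png

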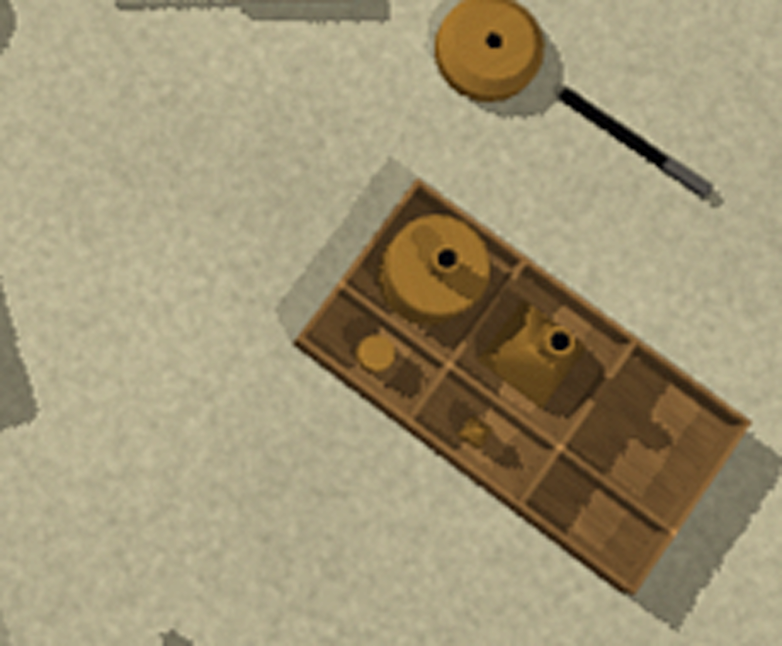

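The case is shut, and both shades and both finials stand in their bays. The arm is clear, so I'm handing in the job.

{"method": "arm_command", "body": {
  "increments": [
    {"gripper": 60, "dx": 0, "dy": 0, "dz": 0, "spin": 0},
    {"gripper": 60, "dx": 0, "dy": 0, "dz": 0, "spin": 0},
    {"gripper": 60, "dx": 0, "dy": 0, "dz": 0, "spin": 0},
    {"gripper": 60, "dx": 0, "dy": 0, "dz": 0, "spin": 0},
    {"gripper": 60, "dx": 0, "dy": 0, "dz": 0, "spin": 0},
    {"gripper": 60, "dx": 0, "dy": 0, "dz": 0, "spin": 0},
    {"gripper": 60, "dx": 0, "dy": 0, "dz": 0, "spin": 0},
    {"gripper": 60, "dx": 0, "dy": 0, "dz": 0, "spin": 0}
  ]
}}

```text
time: 47.65
ee_pos: [0.3999, 0.2454, 0.193]
eef_rot: [-0.197, 0.98, 0.0, 0.0]
ft_force: [-0.1, 0.1, -0.3]
width: 0.052
```

```bash
python3 -c "
from bench import job
print(job.close_job())"
```

```text
the job is handed in; nothing more can be done
None
```

The job is handed in at about 48 s. I opened the lid onto its stop, packed the two shades on the bench, and shut the case. The drum shade is in bay2 with the drum finial in nook2, and the pyramid shade is in bay1 with the pyramid finial in nook1. No cone shade was there, so the cone finial and the nuts stayed in the case.

The last side and top views showed both shades and both finials upright in their bays, the lid shut, and the gripper clear of everything. I saw no knocked shade and no slipped grip.

- **Refused calls:** The first two move calls were refused because rows left out some keys. Nothing moved.
- **Camera disagreement:** The top and wrist cameras differed by 3–6 mm near the case and up to about 4 mm at the carton. I used the wrist view to correct each grasp and placing.
- **Small drop:** The pyramid finial was let go a few millimetres above the nook floor and stayed upright.

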